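# Seal the cookie tubs and lock them in the tub rail

### The arm

A 6-joint arm with a two-finger parallel gripper is mounted at the origin on the work surface. World frame = base frame: x ahead of the robot, y to its left, z up, the work surface at z = 0. Lengths are in m, angles in rad, forces in N, time in s.
With the tool pointing down it reaches from about 0.275 to 1 m from the base axis. Payload 8.4 kg.
Tool frame: the origin (TCP) lies on the centre line of the jaws, within the pads' length; the fingertips stand 25 mm ahead of it and the grasp point (between the pads) lies 6 mm ahead of it (manip.tcp_to_tips is the distance from the TCP to the fingertips, in m); y points along the fingers, x is the direction in which the jaws open and shut, and the axes are right-handed (so a half turn about y gives the same grasp; the last joint's range is limited). The gripper opens to 85 mm and grips with 20 to 120 N. Pads are 22 mm wide; open, the fingers measure 114 mm over their backs; the gripper's body (76 mm by 85 mm) begins 54 mm behind the grasp point. The pads swing forward as they close: fully open they stand 13 mm farther back than shut.
Start: joints at [-1.207, 0.353, 1.633, -0, 1.155, -0.002], TCP at [0.224, -0.584, 0.256] pointing down, gripper open.
Joint ranges: [-2.63, 2.63], [-0.92, 2.1], [0.06, 2.66], [-1.3, 4.44], [0, 2.69], [-3.02, 3.02]. Speed limits (rad/s): [2.22, 2.22, 2.79, 3.14, 3.14, 3.14].

### API

Orientations are given as a rotation vector (axis times angle).
In Python, from rig import manip, viewer gives the robot as it stands.
- The arm moves only by the shell command python3 -m jog 'ROWS' [FORCE]. ROWS is JSON, a list of rows, each a list of 3 entries, a list of its own where there are three numbers: the shift along the tool's x, y, z in m, then the turn, a rotation vector about the tool's x, y, z in rad, then the opening, from 0 (shut) to 1 (fully open). In form: [[[x, y, z], [ax, ay, az], claw], ...]. A call has 1 to 12 rows; each row is the pose to reach, as a shift and turn from the pose measured when the call began, along the tool's axes at that moment; what a row does not reach only later rows make up. A row lasts 1/8 s, in which the tool goes at most 62.5 mm and 10.7 degrees, less where a joint would pass 70% of its speed; a pose out of reach is approached as far as the arm can. A call with a gripper value outside its range is refused whole. The fingers move at their own pace and stop on an object; FORCE is the grip in N (left out, the last holds). Time passes only in rows, so rows that repeat a pose let the fingers close. It gives the time, the measured TCP pose, the force and the opening at its end, in the units of the state.
- manip.sense(): the state, without advancing time (a new reading comes with each control period).
- viewer.snapshot(name): name is "scene" or "top"; returns (picture, depth): 420x560x3 uint8, blue, green, red; 420x560 float32, m along the optical axis (not along the pixel's ray), 0 where there is no reading.
- viewer.camera_model(name): a dict with "fovy" (degrees; the focal length in pixels is half the picture's height over the tangent of half this angle, whatever the lens; pixels are square), "cx", "cy" (the principal point, pixels), "R" (3x3) and "t" (3): a world point X has camera coordinates R X + t. Camera axes: x right, y down, z forward; pixel columns grow to the right and rows downward; lengths in m; the calibration is good to about 2 mm. A picture is of the moment at which its call begins. camera_model takes no time and is no camera call.
- manip.hand_in(): hands the job in, once; it reports no verdict.
The state is a dict: "t": time; "joint_pos": joint angles; "qvel": joint speeds; "effort": joint torques, N m; "eef_pos": TCP position; "tool_rot": TCP orientation; "wrist_force": force on the tool from outside, world axes, zero at the start; "ft_torque": the same for the moment, N m; "finger_gap": finger opening in m.
Only numpy, scipy, OpenCV 4.12 (cv2) and the standard library are available. Lean on these libraries where they do the work, as an engineer would, in place of code of your own. Each camera call takes 0.05 s, during which the arm holds its last target.

### The job

Pack the cookie tubs on the counter into the steel tub rail: lift the rail's lock pin and turn it so that it rests parked in its raised notch, and press each tub's lid down at all four corners until the seal is fully seated. Then slide every tub, by the grip on its lid, in from the rail's open end and right back against the stop or the tub before it, and at last turn the pin back and drop it fully home so that the tubs are locked in. Do not knock over the jars or the bread basket.

Things in the scene. Friction and masses are not known exactly. Their poses are not given: they have to be found in the camera images.
- rail: fixed steel tub rail: two facing C-channels, 165 wide, 310 long, on legs (189 wide), tops 104 above the counter. Origin at counter height, midway between the channels, at the inner face of the stop plate closing one end. y runs along the track from the stop to the open end, x across, z up. Pushed right back, 92 long tubs have their centres at y = 46, 138 and 230
- rail_mouth (a point): open end of the track, midway between the channels at the height of the runners' upper faces (85 above the counter), y = 306 in the rail's frame; axes as the rail's. Beyond it a 25 long flare widens outwards. Lips' undersides 15 above the runners, side walls' inner faces at x = +-78.5, runners reach in to +-67, lips to +-66; between the lips the track is open above
- rail_place (a point): where the middle point of the first tub comes to rest, at the stop: rail's y = 46, 75 above the counter; axes as the rail's. A tub hangs by its flange on the runners, underside 25 above the counter. It gets under the lips only along the track from the open end, lid seated (flange and lid edge are then 10 thick in the 15 gap; with a raised corner they jam)
- sleeve_top (a point): top centre of the lock pin's aluminium sleeve, 36 square, from 100 to 129 above the counter, over the -x channel at the rail's x = -60, y = 288; axes as the rail's. From the bore two deep slots run along x (floor at 110) and two shallow side notches along y (floor at 124, 5 deep); all are nearly 12 wide and open above
- pin_grip (a point): centre of the lock pin's yellow flat grip, 30 wide (its x), 10 thick (its y), 40 tall, z up. 26 below it is the underside of a 40 long, 7 thick cross-bar (along x), 50 below it the tip of the 14 thick shank. Loose, 60 g. At the start home: bar in the deep slots, point 136 above the counter, shank blocking the track. Parked: lifted 22 to 35, turned 90 deg, lowered into the notches: at 150
- tubA_mid (a point): clear tub of pale round biscuits, red lid, 0.4 kg; None if absent. Point at its middle, 50 above its underside; x along the 148 flange, y along the 92 side. Body 120 x 84; flange from 60 to 64 above the underside; lid panel top 68. White grip on the lid's middle, 20 thick (y), 56 long (x), from 68 to 104, bears the tub. Goes in the rail with y along the rail's y, either way round
- tubA_k1 (a joint): how far this tub's lid edge is pressed down at its +x +y corner: 0 = 7 mm proud (edge top 77 above the tub's underside, black gasket showing), 0.007 = fully seated (edge top 70). The corners go down separately, each with about 7 N at 60 along x and 30 along y from the middle, and stay as left
- tubA_k2 (a joint): how far this tub's lid edge is pressed down at its -x +y corner: 0 = 7 mm proud (edge top 77 above the tub's underside, black gasket showing), 0.007 = fully seated (edge top 70). The corners go down separately, each with about 7 N at 60 along x and 30 along y from the middle, and stay as left
- tubA_k3 (a joint): how far this tub's lid edge is pressed down at its -x -y corner: 0 = 7 mm proud (edge top 77 above the tub's underside, black gasket showing), 0.007 = fully seated (edge top 70). The corners go down separately, each with about 7 N at 60 along x and 30 along y from the middle, and stay as left
- tubA_k4 (a joint): how far this tub's lid edge is pressed down at its +x -y corner: 0 = 7 mm proud (edge top 77 above the tub's underside, black gasket showing), 0.007 = fully seated (edge top 70). The corners go down separately, each with about 7 N at 60 along x and 30 along y from the middle, and stay as left
- tubB_mid (a point): clear tub of dark and pale biscuits, red lid, 0.4 kg; None if absent. Point at its middle, 50 above its underside; x along the 148 flange, y along the 92 side. Body 120 x 84; flange from 60 to 64 above the underside; lid panel top 68. White grip on the lid's middle, 20 thick (y), 56 long (x), from 68 to 104, bears the tub. Goes in the rail with y along the rail's y, either way round
- tubB_k1 (a joint): how far this tub's lid edge is pressed down at its +x +y corner: 0 = 7 mm proud (edge top 77 above the tub's underside, black gasket showing), 0.007 = fully seated (edge top 70). The corners go down separately, each with about 7 N at 60 along x and 30 along y from the middle, and stay as left
- tubB_k2 (a joint): how far this tub's lid edge is pressed down at its -x +y corner: 0 = 7 mm proud (edge top 77 above the tub's underside, black gasket showing), 0.007 = fully seated (edge top 70). The corners go down separately, each with about 7 N at 60 along x and 30 along y from the middle, and stay as left
- tubB_k3 (a joint): how far this tub's lid edge is pressed down at its -x -y corner: 0 = 7 mm proud (edge top 77 above the tub's underside, black gasket showing), 0.007 = fully seated (edge top 70). The corners go down separately, each with about 7 N at 60 along x and 30 along y from the middle, and stay as left
- tubB_k4 (a joint): how far this tub's lid edge is pressed down at its +x -y corner: 0 = 7 mm proud (edge top 77 above the tub's underside, black gasket showing), 0.007 = fully seated (edge top 70). The corners go down separately, each with about 7 N at 60 along x and 30 along y from the middle, and stay as left
- tubC_mid (a point): clear tub of brown date balls, red lid, 0.4 kg; None if absent. Point at its middle, 50 above its underside; x along the 148 flange, y along the 92 side. Body 120 x 84; flange from 60 to 64 above the underside; lid panel top 68. White grip on the lid's middle, 20 thick (y), 56 long (x), from 68 to 104, bears the tub. Goes in the rail with y along the rail's y, either way round
- tubC_k1 (a joint): how far this tub's lid edge is pressed down at its +x +y corner: 0 = 7 mm proud (edge top 77 above the tub's underside, black gasket showing), 0.007 = fully seated (edge top 70). The corners go down separately, each with about 7 N at 60 along x and 30 along y from the middle, and stay as left
- tubC_k2 (a joint): how far this tub's lid edge is pressed down at its -x +y corner: 0 = 7 mm proud (edge top 77 above the tub's underside, black gasket showing), 0.007 = fully seated (edge top 70). The corners go down separately, each with about 7 N at 60 along x and 30 along y from the middle, and stay as left
- tubC_k3 (a joint): how far this tub's lid edge is pressed down at its -x -y corner: 0 = 7 mm proud (edge top 77 above the tub's underside, black gasket showing), 0.007 = fully seated (edge top 70). The corners go down separately, each with about 7 N at 60 along x and 30 along y from the middle, and stay as left
- tubC_k4 (a joint): how far this tub's lid edge is pressed down at its +x -y corner: 0 = 7 mm proud (edge top 77 above the tub's underside, black gasket showing), 0.007 = fully seated (edge top 70). The corners go down separately, each with about 7 N at 60 along x and 30 along y from the middle, and stay as left
- jar1: bystander: round clear jar of date balls with a white lid, 80 across, 105 tall; origin at the centre of its underside, z up. Leave it standing
- jar2: bystander: round jar of biscuit crumbs with a white lid, 68 across, 90 tall; origin at the centre of its underside, z up. Leave it standing
- jar3: bystander: round jar of spice with a white lid, 68 across, 100 tall; origin at the centre of its underside, z up. Leave it standing
- basket: bystander: wicker bread bowl holding buns, 170 across, 60 tall (about 85 with the buns); origin at the centre of its underside, z up. Leave it standing

How it is judged:
By the outcome, as a careful person would: the job done as asked, in the order asked, and still so for the second after the job is handed in, with the robot touching nothing.
Of tubA, tubB, tubC only 2 to 3 are there at a start; the rules pass over those that are not, and their reading is None.
At some moment in a run one of tubA, tubB, tubC may be knocked a few centimetres aside while the robot is not near it.
It also fails if it takes over 210 s, if anything falls off the work surface, if the arm or the gripper's body presses on something with over 40 N, if the wrist force passes 120 N, or if a joint passes its speed limit or range.

## Working session

There is one attempt and no reset: what is moved stays moved. The work goes in short steps, Python scripts to look and compute and a shell command to move; the robot and the scene stay as the last step left them, time stands still between calls to the robot, and variables do not carry over. Pictures are saved under pics/ and viewed, and the job is handed in when it is done.

```bash
ls -la; mkdir -p pics; cat > h.py <<'E'
import numpy as np, cv2
from rig import manip, viewer
def save(n,name):
    p,d=viewer.snapshot(n); cv2.imwrite(f'pics/{name}.png',p); np.save(f'pics/{name}.npy',d); return p,d
E
python3 - <<'E'
from h import *
np.set_printoptions(precision=4,suppress=True)
for n in ('scene','top'):
    save(n,n+'0'); print(viewer.camera_model(n))
print(manip.sense(), manip.tcp_to_tips)
E
```

```text
total 12
drwxr-xr-x  3 agent agent 4096 Dec  7 03:51 .
drwxr-xr-x 23 root  root  4096 Dec  7 03:51 ..
drwxr-xr-x  2 agent agent 4096 Dec  7 03:51 pics
{'fovy': 46.18010145810527, 'cx': 279.929529723479, 'cy': 213.466320064398, 'R': array([[-0.8732,  0.4869,  0.0211],
       [ 0.3183,  0.6025, -0.7319],
       [-0.369 , -0.6324, -0.6811]]), 't': array([ 0.4104, -0.1299,  1.548 ])}
{'fovy': 44.11880280009096, 'cx': 278.84733357781886, 'cy': 207.3540127876883, 'R': array([[-0.0503, -0.9987, -0.0048],
       [-0.9778,  0.0502, -0.2032],
       [ 0.2032, -0.0055, -0.9791]]), 't': array([0.0855, 0.5437, 1.1615])}
{'t': 0.1, 'joint_pos': array([-1.2074,  0.3536,  1.6341, -0.    ,  1.1552, -0.0024]), 'qvel': array([ 0.0009, -0.0011, -0.0016,  0.0002,  0.0003, -0.0019]), 'effort': array([ -0.0001, -60.6354, -34.2818,   0.0001,   0.0038,  -0.    ]), 'eef_pos': array([ 0.2234, -0.5833,  0.2556]), 'tool_rot': array([-1.3596,  0.9364, -0.9347]), 'wrist_force': array([-0.171 , -0.2343,  0.3012]), 'ft_torque': array([-0.0558, -0.0147, -0.0047]), 'finger_gap': 0.08539800906395116} 0.025
```

View pics/top0.png

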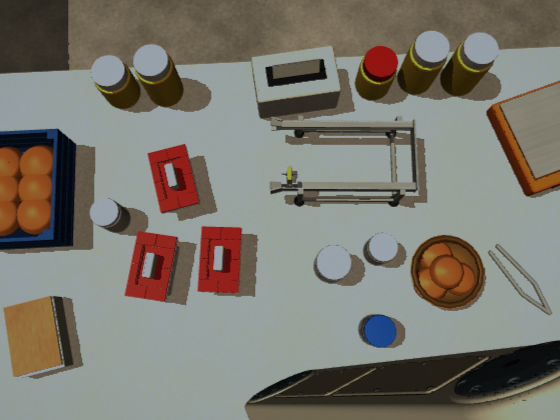

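View pics/scene0.png

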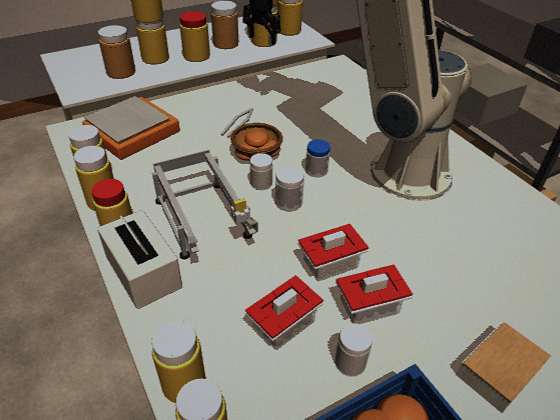

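```bash
python3 - <<'E'
from h import *
from scipy.spatial.transform import Rotation as R
np.set_printoptions(precision=4,suppress=True)
print(R.from_rotvec(manip.sense()['tool_rot']).as_matrix())
E
```

```text
[[ 0.3577 -0.0005  0.9338]
 [-0.9338  0.0012  0.3577]
 [-0.0013 -1.     -0.    ]]
```

```bash
cat >> h.py <<'E'
np.set_printoptions(precision=4,suppress=True)
def model(n):
    m=viewer.camera_model(n); return m, 210/np.tan(np.radians(m['fovy']/2))
def world(n,d):
    m,f=model(n); v,u=np.mgrid[0:420,0:560]
    c=np.stack([(u-m['cx'])*d/f,(v-m['cy'])*d/f,d],-1)
    return (c-m['t'])@m['R']
def onplane(n,uv,z):
    m,f=model(n); uv=np.atleast_2d(uv).astype(float)
    r=np.c_[(uv[:,0]-m['cx'])/f,(uv[:,1]-m['cy'])/f,np.ones(len(uv))]@m['R']
    o=-m['R'].T@m['t']; return o+r*((z-o[2])/r[:,2])[:,None]
def proj(n,X):
    m,f=model(n); c=np.atleast_2d(X)@m['R'].T+m['t']; return np.c_[f*c[:,0]/c[:,2]+m['cx'],f*c[:,1]/c[:,2]+m['cy']]
def comps(mask,amin):
    k,l,s,c=cv2.connectedComponentsWithStats(mask.astype(np.uint8)); return [(l==i) for i in range(1,k) if s[i,4]>=amin]
def red(p):
    h=cv2.cvtColor(p,cv2.COLOR_BGR2HSV); return ((h[...,0]<6)|(h[...,0]>172))&(h[...,1]>170)&(h[...,2]>60)
def tubs(n,p,d):
    W=world(n,d); out=[]
    r=cv2.morphologyEx(red(p).astype(np.uint8),cv2.MORPH_CLOSE,np.ones((5,5)))
    for c in comps(r,600):
        hull=cv2.convexHull(np.argwhere(c)[:,::-1].astype(np.int32))
        fill=cv2.fillConvexPoly(np.zeros(c.shape,np.uint8),hull,1)>0
        zr=np.median(W[c&(d>0)][:,2])
        if not 0.04<zr<0.13: continue
        wh=fill&(p.min(-1)>120); gz=W[wh&(d>0)&(W[...,2]>zr+.02)]
        gt=np.percentile(gz[:,2],90)if len(gz) else np.nan
        top=gz[gz[:,2]>gt-.006]
        P=W[fill&(np.abs(W[...,2]-zr)<.012)]; rc=cv2.minAreaRect((P[:,:2]*1000).astype(np.float32))
        (cx,cy),(a,b),ang=rc
        if b>a: a,b,ang=b,a,ang+90
        ang=(ang+90)%180-90
        out.append(dict(px=hull.mean((0,1)),lid=np.array([cx,cy]),size=(a,b),ang=ang,zr=zr*1000,grip=top.mean(0)*1000,gt=gt*1000,ng=len(top),mask=fill))
    return out
def show():
    for n in('top','scene'):
        p,d=viewer.snapshot(n)
        for t in tubs(n,p,d): print(n,t['px'].round(),'lid',t['lid'].round(1),'size',np.round(t['size'],1),'ang',round(t['ang'],1),'zr',round(t['zr'],1),'grip',t['grip'].round(1),'n',t['ng'])
E
python3 - <<'E'
from h import *
show()
for n in('top','scene'):
    p=cv2.imread(f'pics/{n}0.png'); d=np.load(f'pics/{n}0.npy'); W=world(n,d)
    h=cv2.cvtColor(p,cv2.COLOR_BGR2HSV); y=(h[...,0]>20)&(h[...,0]<35)&(h[...,1]>130)&(h[...,2]>90)
    for c in comps(y,15):
        q=np.argwhere(c).mean(0)[::-1]; print(n,q,c.sum(),W[c&(d>0)].mean(0),W[c&(d>0)].max(0)[2])
    x=slice(100,215),slice(260,425)
    if n=='top': cv2.imwrite('pics/railcrop.png',cv2.resize(p[x],None,fx=4.5,fy=4.5,interpolation=2))
    else: cv2.imwrite('pics/railcrop2.png',cv2.resize(p[130:270,140:280],None,fx=4.2,fy=4.2,interpolation=2))
E
```

```text
top [381.  63.] lid [ 868.7 -197. ] size [77.9 77.4] ang 54.6 zr 129.5 grip [nan nan nan] n 0
top [176. 183.] lid [627.8 302.9] size [150.3  90.3] ang 12.3 zr 74.5 grip [626.6 303.5 104.5] n 155
top [220. 265.] lid [431.2 198.5] size [148.   90.6] ang -4.6 zr 74.5 grip [430.6 199.  104.2] n 168
top [153. 267.] lid [424.3 354.2] size [147.1  91.6] ang -11.2 zr 74.9 grip [423.8 354.4 104.5] n 166
scene [107. 191.] lid [ 871.9 -196.8] size [83.4 75.5] ang 73.3 zr 127.3 grip [nan nan nan] n 0
scene [331. 243.] lid [434.2 196.5] size [150.1  98.4] ang -5.5 zr 73.4 grip [434.2 199.4 101.8] n 119
scene [378. 286.] lid [426.4 353. ] size [150.8  95. ] ang -11.0 zr 73.7 grip [427.  354.8 102.2] n 154
scene [283. 307.] lid [629.1 301.6] size [150.4  95.3] ang 13.0 zr 73.3 grip [630.4 303.3 101.8] n 171
top [463.5798  59.5798] 119 [ 0.8583 -0.3874  0.1384] 0.1537945953529687
top [416.4144  59.2523] 111 [ 0.8643 -0.2782  0.1392] 0.15648889133942057
top [367.3878  74.5714] 98 [ 0.851  -0.1694  0.0998] 0.12794071074695818
top [148.3896  79.3247] 77 [0.8463 0.3434 0.1402] 0.16326969541357708
top [1
[... 533 characters left out ...]
 0.9075 -0.4019  0.1378] 0.14601348610230833
scene [ 93.2637 168.8901] 91 [ 0.8834 -0.2808  0.1371] 0.14417111947010997
scene [111.1287 203.0891] 101 [ 0.8737 -0.1737  0.0962] 0.10507593670644863
scene [238.9677 200.9032] 31 [0.6057 0.0319 0.154 ] 0.15753405897665693
scene [178.5071 358.6398] 211 [0.8845 0.3566 0.1378] 0.16477892654896584
scene [221.9853 409.4559] 68 [0.8483 0.4622 0.0949] 0.10025219202341666
scene [177.3077 415.3077] 26 [0.9222 0.4379 0.1017] 0.12545697064538452h.py:37: RuntimeWarning: Mean of empty slice.
  out.append(dict(px=hull.mean((0,1)),lid=np.array([cx,cy]),size=(a,b),ang=ang,zr=zr*1000,grip=top.mean(0)*1000,gt=gt*1000,ng=len(top),mask=fill))
  ret = um.true_divide(
```

View pics/railcrop.png

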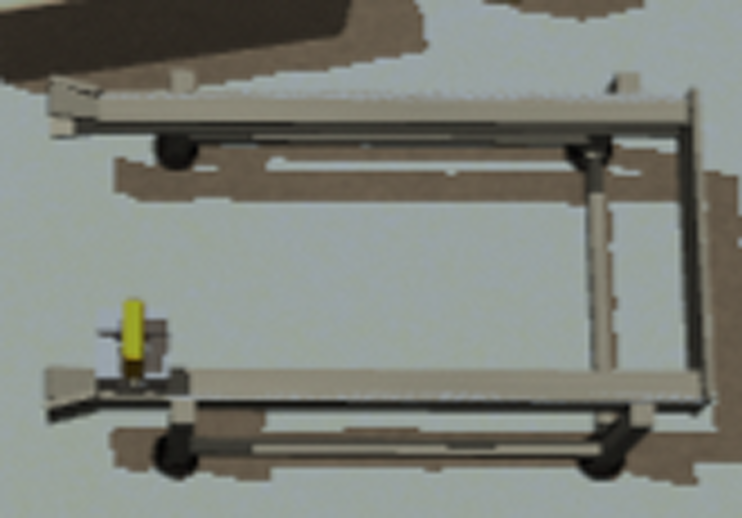

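View pics/railcrop2.png

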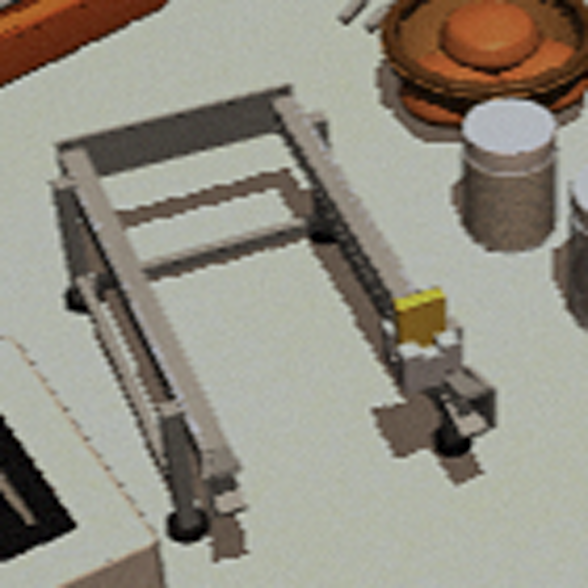

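```bash
cat >> h.py <<'E'
def rail(n,W,d):
    m=(d>0)&(np.abs(W[...,2]-.104)<.006)&(W[...,0]>.55)&(W[...,0]<.77)&(W[...,1]>-.3)&(W[...,1]<.1)
    return W[m]
E
python3 - <<'E'
from h import *
for n in('top','scene'):
    p=cv2.imread(f'pics/{n}0.png'); d=np.load(f'pics/{n}0.npy'); W=world(n,d)
    P=rail(n,W,d)*1000; print(n,len(P),P.min(0),P.max(0))
    hi=P[P[:,0]>665]; lo=P[P[:,0]<=665]
    for nm,q in(('hi',hi),('lo',lo)):
        q=q[(q[:,1]>-240)&(q[:,1]<0)]
        a,b=np.polyfit(q[:,1],q[:,0],1)
        r=q[:,0]-a*q[:,1]-b
        q=q[np.abs(r)<20]; a,b=np.polyfit(q[:,1],q[:,0],1); r=q[:,0]-a*q[:,1]-b
        print(nm,'slope',a,'x at y=-100',b-100*a,'res pct',np.percentile(r,[1,5,50,95,99]),'z',np.median(q[:,2]))
    st=P[(P[:,1]<-225)&(np.abs(P[:,0]-665)<50)]; print('stop',len(st),st.mean(0) if len(st) else 0, np.percentile(st[:,1],[2,50,98]) if len(st) else 0)
    if len(st)>5: print(np.polyfit(st[:,0],st[:,1],1))
    s=W[(d>0)&(np.abs(W[...,0]-.604)<.03)&(np.abs(W[...,1]-.032)<.03)&(W[...,2]>.122)&(W[...,2]<.134)]*1000
    print('sleeve',len(s),s.min(0),s.max(0),s.mean(0))
E
```

```text
top 2275 [ 553.1762 -266.3764   98.0006] [753.7975  76.2201 109.9889]
hi slope 0.054720246352404994 x at y=-100 729.4900871612072 res pct [-9.5482 -8.5287 -0.4364  9.3512 17.684 ] z 103.57150764342646
lo slope 0.0649303419358016 x at y=-100 580.1374619505182 res pct [-15.0685  -8.1028   0.0474   8.5567   9.8869] z 103.36098708922472
stop 88 [ 671.8333 -257.3308  104.6092] [-264.0584 -259.0966 -233.0812]
[   0.0625 -299.3351]
sleeve 165 [583.3862  15.4851 122.1256] [620.4512  50.745  133.9256] [601.4749  33.4959 127.4685]
scene 1274 [ 556.3651 -271.6432   98.0171] [757.9874  77.8378 109.9607]
hi slope 0.057904398789324456 x at y=-100 733.2148558103888 res pct [-9.2169 -8.3643 -0.3195  9.7191 17.725 ] z 102.0454821425355
lo slope 0.0692157733651243 x at y=-100 583.7609479086118 res pct [-15.9447  -8.3525   0.2256   8.4328   9.2518] z 101.78642095930383
stop 126 [ 667.0318 -262.431   104.2455] [-268.5104 -262.1592 -256.5304]
[  -0.0501 -229.0048]
sleeve 101 [586.973   11.7764 122.3896] [623.8055  51.5683 133.875 ] [608.5562  37.2138 127.2941]
```

```bash
cat >> h.py <<'E'
from scipy.spatial.transform import Rotation as Rn
YAW=np.radians(-3.52); O=np.array([646.,-259.])   # rail frame in world, mm
def r2w(x,y): return O+np.array([x*np.cos(YAW)-y*np.sin(YAW),x*np.sin(YAW)+y*np.cos(YAW)])
def plan(x,y,z,ang=None):
    "TCP target mm, ang=world angle of tool x in deg (mod 180 nearest); prints row shift m / turn rad"
    s=manip.sense(); R=Rn.from_rotvec(s['tool_rot']).as_matrix()
    d=np.array([x,y,z])/1000-s['eef_pos']; sh=R.T@d
    if ang is None: tr=np.zeros(3)
    else:
        a=np.radians(ang); Rt=np.array([[np.cos(a),0,np.sin(a)],[np.sin(a),0,-np.cos(a)],[0,-1,0]])
        tr=Rn.from_matrix(R.T@Rt).as_rotvec()
    print('shift',sh.round(4),'turn',tr.round(4),'|d|',round(np.linalg.norm(d),3),'rows',max(np.linalg.norm(d)/.0625,np.linalg.norm(tr)/np.radians(10.7)))
def st():
    s=manip.sense(); R=Rn.from_rotvec(s['tool_rot']).as_matrix()
    print('t',round(s['t'],2),'tcp',(s['eef_pos']*1000).round(1),'xang',np.degrees(np.arctan2(R[1,0],R[0,0])).round(2),'tooly',R[:,1].round(4),'q',s['joint_pos'].round(3),'F',s['wrist_force'].round(1),'gap',round(s['finger_gap']*1000,1))
E
python3 - <<'E'
from h import *
st(); print(r2w(-60,288)); plan(604,32,260,-93.5)
E
```

```text
t 0.2 tcp [ 223.5 -583.4  255.8] xang -69.04 tooly [-0.0003  0.0008 -1.    ] q [-1.207  0.353  1.634 -0.     1.155 -0.002] F [-0.4 -0.5 -0.7] gap 85.0
[603.7955  32.1405]Traceback (most recent call last):
  File "<stdin>", line 2, in <module>
  File "h.py", line 56, in plan
    tr=Rn.from_matrix(R.T@Rt).as_rotvec()
       ~~~~~~~~~~~~~~^^^^^^^^
  File "scipy/spatial/transform/_rotation.pyx", line 1143, in scipy.spatial.transform._rotation.Rotation.from_matrix
ValueError: Non-positive determinant (left-handed or null coordinate frame) in rotation matrix 0: [[ 0.9103  0.0009 -0.414 ]
 [-0.0008  1.      0.0004]
 [-0.414   0.     -0.9103]].
```

```bash
sed -i 's/np.cos(a),0,np.sin(a)\],\[np.sin(a),0,-np.cos(a)\]/np.cos(a),0,-np.sin(a)],[np.sin(a),0,np.cos(a)]/' h.py
python3 - <<'E'
from h import *
plan(604,32,260,-93.5)
E
```

```text
shift [-0.4386 -0.0038  0.5755] turn [ 0.0002  0.4269 -0.0008] |d| 0.724 rows 11.577129533617933
```

```bash
python3 -m jog '[[[-0.0366,0,0.048],[0,0.036,0],1],[[-0.073,0,0.096],[0,0.072,0],1],[[-0.11,0,0.144],[0,0.107,0],1],[[-0.146,0,0.192],[0,0.142,0],1],[[-0.183,-0.004,0.24],[0,0.178,0],1],[[-0.22,-0.004,0.288],[0,0.214,0],0.6],[[-0.256,-0.004,0.336],[0,0.249,0],0.6],[[-0.292,-0.004,0.384],[0,0.285,0],0.6],[[-0.329,-0.004,0.432],[0,0.32,0],0.6],[[-0.366,-0.004,0.48],[0,0.356,0],0.6],[[-0.402,-0.004,0.528],[0,0.391,0],0.6],[[-0.4386,-0.004,0.5755],[0,0.427,0],0.6]]'
python3 - <<'E'
from h import *
st(); plan(604,32,200,-93.5)
E
```

```text
t: 1.7
eef_pos: [0.6048, 0.0339, 0.2602]
tool_rot: [-1.179, 1.255, -1.254]
wrist_force: [-0.2, -0.6, 0.6]
finger_gap: 0.0515
t 1.7 tcp [604.8  33.9 260.2] xang -93.56 tooly [-0.0002  0.0006 -1.    ] q [0.053 0.32  1.672 0.001 1.15  1.686] F [-0.2 -0.6  0.6] gap 51.5
shift [ 0.002   0.0602 -0.0007] turn [ 0.0002 -0.001  -0.0006] |d| 0.06 rows 0.9635383728896324
```

```bash
python3 -m jog '[[[0.002,0.03,-0.001],[0,0,0],0.4],[[0.002,0.06,-0.001],[0,0,0],0.4],[[0.002,0.06,-0.001],[0,0,0],0.4]]'
python3 - <<'E'
from h import *
st()
for n in('top','scene'):
    p,d=save(n,n+'1'); 
    u,v=proj(n,np.array([.604,.032,.16]))[0].astype(int); print(n,u,v)
    c=p[max(0,v-60):v+60,max(0,u-70):u+70]; cv2.imwrite(f'pics/c1{n}.png',cv2.resize(c,None,fx=4.5,fy=4.5,interpolation=2))
a=cv2.imread('pics/c1top.png');b=cv2.imread('pics/c1scene.png'); 
cv2.imwrite('pics/c1.png',cv2.resize(np.hstack([a,b[:a.shape[0],:a.shape[1]]]),(800,343)))
E
```

```text
t: 2.08
eef_pos: [0.602, 0.0322, 0.1979]
tool_rot: [-1.183, 1.258, -1.252]
wrist_force: [-0.3, 0.5, 0.1]
finger_gap: 0.0341
t 2.08 tcp [602.   32.2 197.9] xang -93.54 tooly [-0.005   0.0004 -1.    ] q [0.051 0.382 1.732 0.001 1.032 1.683] F [-0.3  0.5  0.1] gap 34.1
top 289 171
scene 239 198
```

View pics/c1.png

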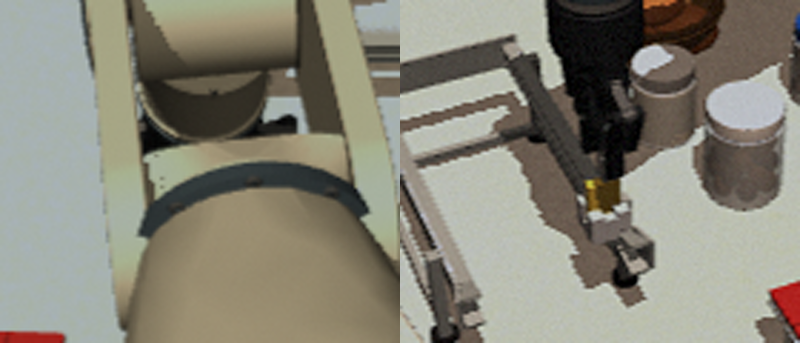

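```bash
python3 -m jog '[[[0,0.02,0],[0,0,0],0.4],[[0,0.038,-0.001],[0,0,0],0.4],[[0,0.038,-0.001],[0,0,0],0.3],[[0,0.038,-0.001],[0,0,0],0],[[0,0.038,-0.001],[0,0,0],0],[[0,0.038,-0.001],[0,0,0],0],[[0,0.038,-0.001],[0,0,0],0]]' 40
python3 - <<'E'
from h import *
st()
E
```

```text
t: 3.05
eef_pos: [0.6032, 0.0313, 0.1635]
tool_rot: [-1.179, 1.254, -1.255]
wrist_force: [-0.3, -5.5, 0.9]
finger_gap: 0.0089
t 3.05 tcp [603.2  31.3 163.5] xang -93.56 tooly [ 0.0008 -0.0004 -1.    ] q [ 0.05   0.421  1.76  -0.001  0.96   1.683] F [-0.3 -5.5  0.9] gap 8.9
```

```bash
python3 -m jog '[[[0.001,-0.006,0],[0,0,0],0],[[0.001,-0.012,0],[0,0,0],0],[[0.001,-0.018,0],[0,0,0],0],[[0.001,-0.024,0],[0,0,0],0],[[0.001,-0.028,0],[0,0,0],0],[[0.001,-0.028,0],[0,0,0],0]]'
python3 - <<'E'
from h import *
st()
p,d=save('scene','scene2'); u,v=239,200; cv2.imwrite('pics/c2.png',cv2.resize(p[v-60:v+60,u-70:u+70],None,fx=4.5,fy=4.5,interpolation=2))
E
```

```text
t: 3.8
eef_pos: [0.6033, 0.0304, 0.1918]
tool_rot: [-1.178, 1.254, -1.256]
wrist_force: [0.6, 0.4, -0.9]
finger_gap: 0.0091
t 3.8 tcp [603.3  30.4 191.8] xang -93.56 tooly [ 0.0014 -0.0003 -1.    ] q [ 0.048  0.387  1.739 -0.     1.014  1.681] F [ 0.6  0.4 -0.9] gap 9.1
```

View pics/c2.png

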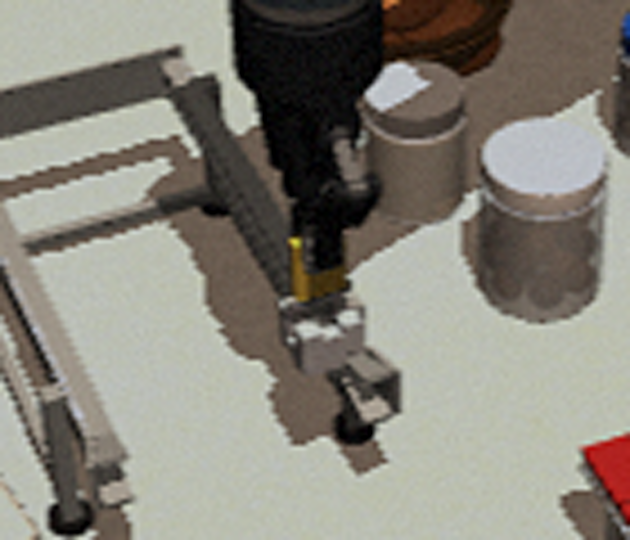

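```bash
python3 -m jog '[[[0,0,0],[0,-0.17,0],0],[[0,0,0],[0,-0.34,0],0],[[0,0,0],[0,-0.51,0],0],[[0,0,0],[0,-0.68,0],0],[[0,0,0],[0,-0.68,0],0]]'
python3 - <<'E'
from h import *
st()
E
```

```text
t: 4.47
eef_pos: [0.603, 0.0303, 0.1913]
tool_rot: [-1.44, 0.744, -0.745]
wrist_force: [-0.1, -0.2, -0.1]
finger_gap: 0.0089
t 4.47 tcp [603.   30.3 191.3] xang -54.66 tooly [ 0.0005 -0.0004 -1.    ] q [ 0.048  0.388  1.74  -0.     1.013  1.002] F [-0.1 -0.2 -0.1] gap 8.9
```

Free. Continue by 51.1° (0.892 rad).

```bash
python3 -m jog '[[[0,0,0],[0,-0.17,0],0],[[0,0,0],[0,-0.34,0],0],[[0,0,0],[0,-0.51,0],0],[[0,0,0],[0,-0.68,0],0],[[0,0,0],[0,-0.84,0],0],[[0,0,0],[0,-0.893,0],0],[[0,0,0],[0,-0.893,0],0]]'
python3 - <<'E'
from h import *
st()
E
```

```text
t: 5.35
eef_pos: [0.6029, 0.0303, 0.1911]
tool_rot: [-1.571, 0.051, -0.051]
wrist_force: [-0.2, -0.4, -0.0]
finger_gap: 0.0091
t 5.35 tcp [602.9  30.3 191.1] xang -3.73 tooly [ 0.0001 -0.0004 -1.    ] q [ 0.048  0.388  1.74  -0.     1.013  0.113] F [-0.2 -0.4 -0. ] gap 9.1
```

```bash
python3 -m jog '[[[0,0.004,0],[0,0,0],0],[[0,0.008,0],[0,0,0],0],[[0,0.012,0],[0,0,0],0],[[0,0.0145,0],[0,0,0],0],[[0,0.0145,0],[0,0,0],0]]'
python3 - <<'E'
from h import *
st()
p,d=save('scene','scene3'); u,v=239,200; cv2.imwrite('pics/c3.png',cv2.resize(p[v-60:v+60,u-70:u+70],None,fx=4.5,fy=4.5,interpolation=2))
E
```

```text
t: 5.98
eef_pos: [0.6031, 0.0303, 0.1773]
tool_rot: [-1.571, 0.051, -0.052]
wrist_force: [-2.7, -0.4, 6.4]
finger_gap: 0.0088
t 5.97 tcp [603.1  30.3 177.3] xang -3.74 tooly [ 0.0005 -0.0004 -1.    ] q [ 0.048  0.404  1.75  -0.001  0.986  0.114] F [-2.7 -0.4  6.4] gap 8.8
```

View pics/c3.png

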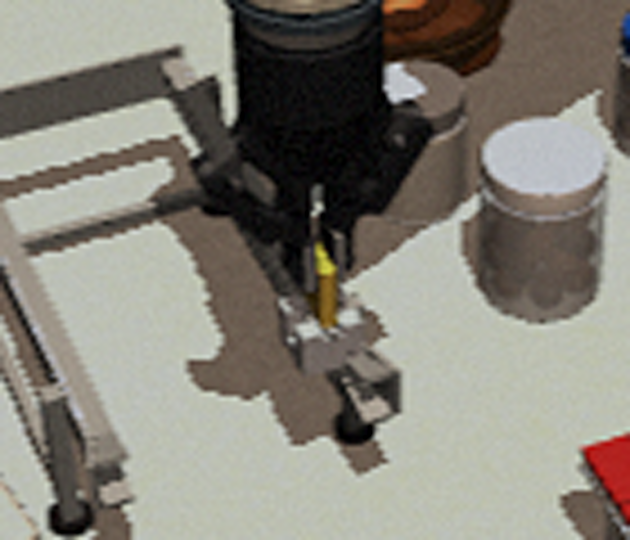

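```bash
python3 -m jog '[[[0,0,0],[0,0,0],0.2],[[0,0,0],[0,0,0],0.4],[[0,0,0],[0,0,0],0.4],[[0,-0.02,0],[0,0,0],0.4],[[0,-0.05,0],[0,0,0],0.4],[[0,-0.1,0],[0,0,0],0.4],[[0,-0.1,0],[0,0,0],0.4]]'
python3 - <<'E'
from h import *
st()
p,d=save('scene','scene4'); u,v=239,200; cv2.imwrite('pics/c4.png',cv2.resize(p[v-60:v+60,u-70:u+70],None,fx=4.5,fy=4.5,interpolation=2))
h=cv2.cvtColor(p,cv2.COLOR_BGR2HSV); y=(h[...,0]>20)&(h[...,0]<35)&(h[...,1]>130)&(h[...,2]>80)
W=world('scene',d)
for c in comps(y[170:230,210:270],8):
    q=W[170:230,210:270][c]; print(c.sum(),q.mean(0),q.max(0),q.min(0))
show()
E
```

```text
t: 6.9
eef_pos: [0.6052, 0.0305, 0.2814]
tool_rot: [-1.57, 0.045, -0.057]
wrist_force: [1.3, -0.8, -0.1]
finger_gap: 0.0344
t 6.9 tcp [605.2  30.5 281.4] xang -3.75 tooly [ 0.0077 -0.     -1.    ] q [ 0.048  0.297  1.654 -0.     1.182  0.114] F [ 1.3 -0.8 -0.1] gap 34.4
32 [0.597  0.0161 0.1524] [0.609  0.0455 0.1729] [ 0.5178 -0.1639 -0.0053]
top [381.  63.] lid [ 869.4 -197. ] size [77.9 77.5] ang 70.4 zr 129.4 grip [nan nan nan] n 0
top [178. 182.] lid [628.  302.7] size [150.2  90.3] ang 11.9 zr 74.4 grip [626.7 303.2 104.4] n 164
top [220. 265.] lid [431.5 198.7] size [148.7  90.7] ang -4.7 zr 74.6 grip [431.3 199.  103.9] n 181
top [153. 267.] lid [424.4 354.5] size [147.3  91.9] ang -11.2 zr 74.9 grip [423.7 354.2 104.3] n 177
scene [107. 191.] lid [ 871.9 -196.7] size [83.3 75.3] ang 74.0 zr 127.1 grip [nan nan nan] n 0
scene [331. 245.] lid [434.2 197.3] size [151.3  96. ] ang -4.0 zr 73.3 grip [434.  199.4 101.6] n 122
scene [381. 284.] lid [425.4 353.2] size [152.1  94.4] ang -11.5 zr 73.7 grip [427.2 354.5 101.7] n 157
scene [284. 303.] lid [630.1 301.7] size [149.7  94.6] ang 12.1 zr 73.4 grip [630.3 303.3 102.1] n 174h.py:37: RuntimeWarning: Mean of empty slice.
  out.append(dict(px=hull.mean((0,1)),lid=np.array([cx,cy]),size=(a,b),ang=ang,zr=zr*1000,grip=top.mean(0)*1000,gt=gt*1000,ng=len(top),mask=fill))
  ret = um.true_divide(
```

View pics/c4.png

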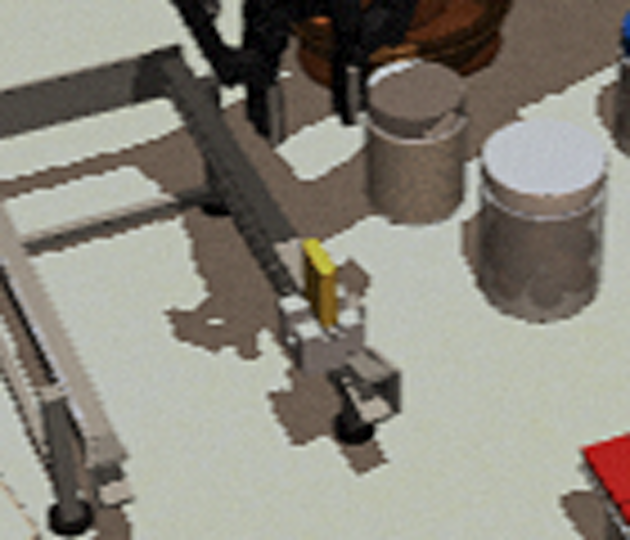

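```bash
sed -i 's/^YAW=.*/YAW=np.radians(-3.6); O=np.array([645.2,-260.6])/' h.py
cat >> h.py <<'E'
T={'T1':(628.,302.,12.2),'T2':(432.,198.,-4.7),'T3':(425.,353.,-11.3)}
def corner(k,s,z,side=1,off=57):
    x,y,a=T[k]; c,sn=np.cos(np.radians(a)),np.sin(np.radians(a)); plan(x+s*off*c,y+s*off*sn,z,a+90*side)
E
python3 - <<'E'
from h import *
corner('T2',1,150)
E
```

```text
shift [-0.124   0.1265  0.1553] turn [-0.     -1.5541 -0.0008] |d| 0.236 rows 8.321760732802478
```

```bash
python3 -m jog '[[[-0.012,0.012,0.016],[0,-0.173,0],0.5],[[-0.025,0.025,0.031],[0,-0.345,0],0.55],[[-0.041,0.042,0.052],[0,-0.518,0],0.6],[[-0.055,0.056,0.069],[0,-0.69,0],0.6],[[-0.069,0.07,0.086],[0,-0.863,0],0.6],[[-0.083,0.085,0.104],[0,-1.036,0],0.6],[[-0.097,0.099,0.122],[0,-1.21,0],0.6],[[-0.11,0.113,0.139],[0,-1.38,0],0.6],[[-0.124,0.1265,0.1553],[0,-1.554,0],0.6],[[-0.124,0.1265,0.1553],[0,-1.554,0],0.6]]'
python3 - <<'E'
from h import *
st(); corner('T2',1,110)
for n in ('scene','top'):
    p,d=save(n,n+'5'); u,v=map(int,proj(n,np.array([.432,.198,.09]))[0]); cv2.imwrite(f'pics/c5{n}.png',cv2.resize(p[v-60:v+60,u-70:u+70],None,fx=4.5,fy=4.5,interpolation=2))
E
```

```text
t: 8.3
eef_pos: [0.4865, 0.1935, 0.1478]
tool_rot: [-1.244, -1.145, 1.154]
wrist_force: [0.5, 0.9, -0.2]
finger_gap: 0.0509
t 8.3 tcp [486.5 193.5 147.8] xang 85.39 tooly [-0.005  -0.0021 -1.    ] q [ 0.376  0.335  1.941 -0.     0.871 -1.114] F [ 0.5  0.9 -0.2] gap 50.9
shift [ 0.0001  0.0378 -0.0025] turn [-0.0048  0.0015 -0.0025] |d| 0.038 rows 0.6055985596110816
```

View pics/c5scene.png

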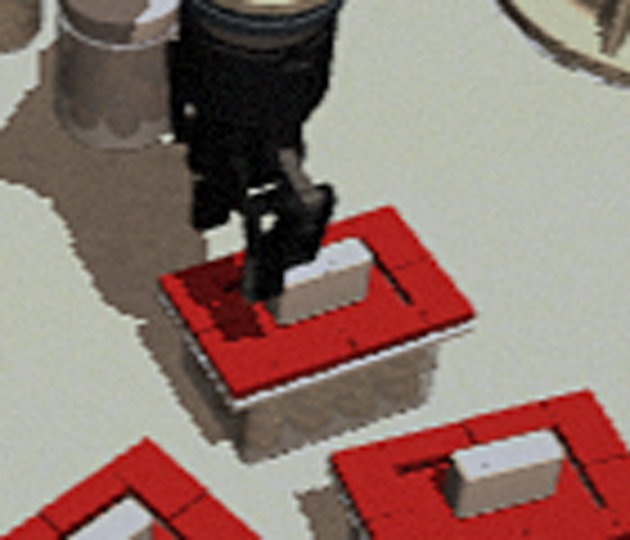

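```bash
python3 -m jog '[[[0,0.02,-0.001],[0,0,0],0.6],[[0,0.038,-0.0025],[0,0,0],0.6],[[0,0.045,-0.0025],[0,0,0],0.6],[[0,0.048,-0.0025],[0,0,0],0.6]]'
python3 -m jog '[[[0,0.003,0],[0,0,0],0.6],[[0,0.003,0],[0,0,0],0.6]]'
```

```text
t: 8.9
eef_pos: [0.491, 0.1925, 0.1009]
tool_rot: [-1.248, -1.144, 1.148]
wrist_force: [0.1, 0.2, 0.0]
finger_gap: 0.0514
t: 9.15
eef_pos: [0.4912, 0.1926, 0.0982]
tool_rot: [-1.248, -1.144, 1.148]
wrist_force: [-0.3, 0.2, -0.4]
finger_gap: 0.0513
```

```bash
python3 -m jog '[[[-0.001,0.003,0],[0,0,0],0.6],[[-0.001,0.004,0],[0,0,0],0.6]]'
python3 -m jog '[[[0,0.003,0],[0,0,0],0.6],[[0,0.004,0],[0,0,0],0.6]]'
```

```text
t: 9.4
eef_pos: [0.4919, 0.1923, 0.0954]
tool_rot: [-1.248, -1.145, 1.145]
wrist_force: [-2.5, 1.5, 14.3]
finger_gap: 0.051
t: 9.65
eef_pos: [0.492, 0.1925, 0.0926]
tool_rot: [-1.249, -1.146, 1.145]
wrist_force: [-2.6, -0.7, 14.2]
finger_gap: 0.0511
```

```bash
python3 -m jog '[[[0.0,0.003,0],[0,0,0],0.6],[[0,0.0045,0],[0,0,0],0.6]]'
python3 -m jog '[[[0,0.002,0],[0,0,0],0.6],[[0,0.003,0],[0,0,0],0.6]]'
```

```text
t: 9.9
eef_pos: [0.4936, 0.1927, 0.0909]
tool_rot: [-1.25, -1.149, 1.143]
wrist_force: [-5.2, -7.4, 40.5]
finger_gap: 0.0516
t: 10.15
eef_pos: [0.4952, 0.1926, 0.0908]
tool_rot: [-1.252, -1.152, 1.142]
wrist_force: [-4.8, -8.4, 38.9]
finger_gap: 0.0515
```

```bash
python3 -m jog '[[[0,-0.02,0],[0,0,0],0.6],[[0,-0.05,0],[0,0,0],0.6],[[0,-0.05,0],[0,0,0],0.6]]'
cat >> h.py <<'E'
def edge(n,p,d,t):
    "edge heights at four corners (mm) for tub t=(x,y,ang)"
    W=world(n,d)*1000; x,y,a=t; c,s=np.cos(np.radians(a)),np.sin(np.radians(a))
    L=np.stack([(W[...,0]-x)*c+(W[...,1]-y)*s,-(W[...,0]-x)*s+(W[...,1]-y)*c],-1)
    r=red(p); o=[]
    for sx,sy in((1,1),(-1,1),(-1,-1),(1,-1)):
        m=r&(d>0)&(np.abs(L[...,0]*sx-58)<9)&(np.abs(L[...,1]*sy-30)<12)&(W[...,2]>55)&(W[...,2]<90); o.append((round(float(np.median(W[m][:,2])),1) if m.sum()>4 else None,int(m.sum())))
    return o
E
python3 - <<'E'
from h import *
st()
for n in('top','scene'):
    p,d=save(n,n+'6')
    for k in T: print(n,k,edge(n,p,d,T[k]))
show()
corner('T2',-1,150)
E
```

```text
t: 10.52
eef_pos: [0.4963, 0.1931, 0.143]
tool_rot: [-1.254, -1.156, 1.139]
wrist_force: [1.0, 0.2, 0.2]
finger_gap: 0.051
t 10.53 tcp [496.3 193.1 143. ] xang 85.13 tooly [ 0.0113  0.0028 -0.9999] q [ 0.369  0.347  1.937 -0.002  0.846 -1.115] F [1.  0.2 0.2] gap 51.0
top T1 [(75.8, 73), (None, 0), (None, 0), (75.4, 71)]
top T2 [(None, 0), (None, 0), (None, 0), (None, 0)]
top T3 [(77.0, 81), (76.3, 87), (76.2, 87), (None, 0)]
scene T1 [(73.3, 86), (73.8, 68), (75.1, 67), (74.0, 73)]
scene T2 [(68.7, 53), (73.7, 52), (74.8, 46), (68.0, 49)]
scene T3 [(75.3, 68), (74.4, 69), (74.5, 62), (73.1, 63)]
top [381.  63.] lid [ 868.9 -196.9] size [78.4 78. ] ang 63.7 zr 129.6 grip [nan nan nan] n 0
top [171. 161.] lid [668.  311.2] size [90.6 68.4] ang -76.7 zr 74.5 grip [636.3 303.6 119.1] n 54
top [148. 270.] lid [424.5 355. ] size [148.1  91.3] ang -10.3 zr 75.2 grip [363.6 208.  611. ] n 23
scene [107. 190.] lid [ 871.7 -195.9] size [81.9 74.9] ang 73.9 zr 127.2 grip [nan nan nan] n 0
scene [331. 244.] lid [434.3 198.1] size [151.5  94. ] ang -3.9 zr 69.1 grip [429.3 200.7 101.4] n 93
scene [371. 285.] lid [426.  352.6] size [150.7  94.9] ang -11.3 zr 73.6 grip [427.1 354.5 101.7] n 155
scene [283. 307.] lid [628.9 301. ] size [151.6  94.4] ang 12.1 zr 73.3 grip [630.4 303.3 101.7] n 176
shift [ 0.0002 -0.0107  0.1195] turn [ 0.0059 -0.003   0.0012] |d| 0.12 rows 1.9189138574916955h.py:37: RuntimeWarning: Mean of empty slice.
  out.append(dict(px=hull.mean((0,1)),lid=np.array([cx,cy]),size=(a,b),ang=ang,zr=zr*1000,grip=top.mean(0)*1000,gt=gt*1000,ng=len(top),mask=fill))
  ret = um.true_divide(
```

```bash
python3 -m jog '[[[0,-0.003,0.06],[0.006,-0.003,0],0.6],[[0,-0.003,0.1195],[0.006,-0.003,0],0.6],[[0,0.02,0.1195],[0.006,-0.003,0],0.6],[[0,0.043,0.119],[0.006,-0.003,0],0.6],[[0,0.043,0.119],[0.006,-0.003,0],0.6]]'
python3 - <<'E'
from h import *
st(); corner('T2',-1,98)
E
```

```text
t: 11.35
eef_pos: [0.3749, 0.2021, 0.0949]
tool_rot: [-1.245, -1.147, 1.15]
wrist_force: [0.2, -0.5, 0.8]
finger_gap: 0.0512
t 11.35 tcp [374.9 202.1  94.9] xang 85.31 tooly [-0.0028 -0.0002 -1.    ] q [ 0.49   0.298  2.176  0.002  0.67  -1.   ] F [ 0.2 -0.5  0.8] gap 51.2
shift [ 0.0006 -0.0031 -0.0002] turn [-0.0028  0.0002 -0.0004] |d| 0.003 rows 0.05137130207937617
```

```bash
python3 -m jog '[[[0,0.002,0],[0,0,0],0.6],[[0,0.004,0],[0,0,0],0.6],[[0,0.005,0],[0,0,0],0.6]]'
python3 -m jog '[[[0,0.0015,0],[0,0,0],0.6],[[0,0.002,0],[0,0,0],0.6]]'
```

```text
t: 11.72
eef_pos: [0.3748, 0.2022, 0.0912]
tool_rot: [-1.245, -1.146, 1.15]
wrist_force: [-10.0, -1.6, 39.4]
finger_gap: 0.051
t: 11.98
eef_pos: [0.3747, 0.2022, 0.0912]
tool_rot: [-1.244, -1.145, 1.15]
wrist_force: [-11.0, -3.3, 43.5]
finger_gap: 0.0513
```

```bash
python3 -m jog '[[[0,-0.02,0],[0,0,0],0.6],[[0,-0.05,0],[0,0,0],0.6],[[0,-0.05,0],[0,0,0],0.6]]'
python3 - <<'E'
from h import *
st()
for n in('top','scene'):
    p,d=viewer.snapshot(n)
    for k in T: print(n,k,edge(n,p,d,T[k]))
corner('T3',-1,150); corner('T3',-1,100)
E
```

```text
t: 12.35
eef_pos: [0.3762, 0.2028, 0.1431]
tool_rot: [-1.246, -1.148, 1.147]
wrist_force: [0.9, 0.7, -0.1]
finger_gap: 0.0509
t 12.35 tcp [376.2 202.8 143.1] xang 85.25 tooly [-0.0004  0.0018 -1.    ] q [ 0.49   0.207  2.143  0.002  0.79  -1.   ] F [ 0.9  0.7 -0.1] gap 50.9
top T1 [(75.6, 73), (75.9, 81), (76.9, 79), (75.8, 76)]
top T2 [(None, 0), (None, 0), (None, 0), (70.1, 78)]
top T3 [(77.1, 80), (75.8, 82), (None, 0), (75.2, 69)]
scene T1 [(73.7, 80), (73.7, 73), (74.9, 66), (73.7, 79)]
scene T2 [(68.4, 54), (68.4, 50), (68.0, 45), (68.3, 50)]
scene T3 [(75.1, 74), (74.1, 67), (74.5, 63), (73.5, 64)]
shift [ 0.161  -0.0087  0.0192] turn [-0.0034  0.1144 -0.0003] |d| 0.162 rows 2.597854832581234
shift [0.161  0.0413 0.0191] turn [-0.0034  0.1144 -0.0003] |d| 0.167 rows 2.676536834884776
```

```bash
python3 -m jog '[[[0.054,-0.005,0.006],[0,0.038,0],0.6],[[0.108,-0.005,0.013],[0,0.076,0],0.6],[[0.161,-0.005,0.0192],[-0.003,0.114,0],0.6],[[0.161,0.02,0.0192],[-0.003,0.114,0],0.6],[[0.161,0.0405,0.0192],[-0.003,0.114,0],0.6],[[0.161,0.0405,0.0192],[-0.003,0.114,0],0.6]]'
python3 - <<'E'
from h import *
st(); corner('T3',-1,91.5)
E
```

```text
t: 13.2
eef_pos: [0.3679, 0.3634, 0.0987]
tool_rot: [-1.296, -1.06, 1.067]
wrist_force: [-0.4, 0.5, -0.5]
finger_gap: 0.0516
t 13.2 tcp [367.9 363.4  98.7] xang 78.74 tooly [-0.0033 -0.0029 -1.    ] q [ 0.776  0.403  1.985  0.     0.759 -0.598] F [-0.4  0.5 -0.5] gap 51.6
shift [ 0.001   0.0072 -0.001 ] turn [-0.0026  0.0006 -0.0035] |d| 0.007 rows 0.11794591890717887
```

```bash
python3 -m jog '[[[0.001,0.003,-0.001],[0,0,0],0.6],[[0.001,0.006,-0.001],[0,0,0],0.6],[[0.001,0.008,-0.001],[0,0,0],0.6],[[0.001,0.008,-0.001],[0,0,0],0.6]]'
```

```text
t: 13.7
eef_pos: [0.369, 0.364, 0.0917]
tool_rot: [-1.296, -1.059, 1.067]
wrist_force: [-4.0, -0.1, 9.0]
finger_gap: 0.0515
```

```bash
python3 -m jog '[[[0,0.002,0],[0,0,0],0.6],[[0,0.002,0],[0,0,0],0.6]]'
```

```text
t: 13.95
eef_pos: [0.3689, 0.3641, 0.0915]
tool_rot: [-1.296, -1.059, 1.066]
wrist_force: [-7.0, -2.4, 19.6]
finger_gap: 0.0513
```

```bash
python3 -m jog '[[[0,0.0025,0],[0,0,0],0.6],[[0,0.0025,0],[0,0,0],0.6]]'
python3 -m jog '[[[0,-0.02,0],[0,0,0],0.6],[[0,-0.05,0],[0,0,0],0.6],[[0,-0.05,0],[0,0,0],0.6]]'
python3 - <<'E'
from h import *
st()
for n in('top','scene'):
    p,d=viewer.snapshot(n)
    for k in T: print(n,k,edge(n,p,d,T[k]))
corner('T3',1,148); corner('T3',1,98)
E
```

```text
t: 14.2
eef_pos: [0.3688, 0.3642, 0.0914]
tool_rot: [-1.295, -1.058, 1.065]
wrist_force: [-7.4, -3.9, 27.5]
finger_gap: 0.0517
t: 14.58
eef_pos: [0.3703, 0.3651, 0.1437]
tool_rot: [-1.295, -1.062, 1.061]
wrist_force: [0.5, -0.0, 0.3]
finger_gap: 0.0515
t 14.57 tcp [370.3 365.1 143.7] xang 78.62 tooly [-0.0007  0.0014 -1.    ] q [ 0.775  0.334  1.955  0.002  0.852 -0.599] F [ 0.5 -0.   0.3] gap 51.5
top T1 [(75.8, 78), (75.5, 80), (77.1, 77), (76.0, 73)]
top T2 [(70.0, 81), (70.0, 87), (69.9, 87), (70.4, 76)]
top T3 [(76.8, 83), (None, 0), (69.6, 42), (75.2, 82)]
scene T1 [(73.9, 84), (73.9, 74), (75.2, 66), (73.9, 77)]
scene T2 [(68.1, 58), (68.0, 54), (68.0, 44), (68.0, 53)]
scene T3 [(75.3, 72), (68.5, 65), (68.2, 62), (73.6, 65)]
shift [ 0.0003 -0.0068 -0.1139] turn [-0.0032 -0.0013 -0.0019] |d| 0.114 rows 1.8264552569979997
shift [ 0.0004  0.0432 -0.1141] turn [-0.0032 -0.0013 -0.0019] |d| 0.122 rows 1.9520029805365144
```

```bash
python3 -m jog '[[[0,-0.005,-0.057],[0,0,0],0.6],[[0,-0.005,-0.114],[-0.003,0,-0.002],0.6],[[0,0.02,-0.114],[-0.003,0,-0.002],0.6],[[0,0.043,-0.114],[-0.003,0,-0.002],0.6],[[0,0.043,-0.114],[-0.003,0,-0.002],0.6]]'
python3 - <<'E'
from h import *
st(); corner('T3',1,90)
E
```

```text
t: 15.3
eef_pos: [0.4798, 0.3404, 0.096]
tool_rot: [-1.296, -1.058, 1.065]
wrist_force: [0.1, 0.4, 0.8]
finger_gap: 0.0513
t 15.3 tcp [479.8 340.4  96. ] xang 78.6 tooly [-0.0034 -0.0022 -1.    ] q [ 0.615  0.493  1.831  0.     0.822 -0.757] F [0.1 0.4 0.8] gap 51.3
shift [ 0.0016  0.006  -0.0008] turn [-0.0029 -0.0018 -0.0028] |d| 0.006 rows 0.09967332415957524
```

```bash
python3 -m jog '[[[0.001,0.003,-0.001],[0,0,0],0.6],[[0.001,0.006,-0.001],[0,0,0],0.6],[[0.001,0.006,-0.001],[0,0,0],0.6]]'
python3 -m jog '[[[0,0.001,0],[0,0,0],0.6],[[0,0.001,0],[0,0,0],0.6]]'
```

```text
t: 15.68
eef_pos: [0.4809, 0.3412, 0.0916]
tool_rot: [-1.296, -1.058, 1.065]
wrist_force: [-3.3, -3.5, 12.7]
finger_gap: 0.0514
t: 15.92
eef_pos: [0.4807, 0.3413, 0.0917]
tool_rot: [-1.296, -1.059, 1.065]
wrist_force: [-1.9, -3.1, 6.9]
finger_gap: 0.0514
```

```bash
python3 -m jog '[[[0,0.003,0],[0,0,0],0.6],[[0,0.004,0],[0,0,0],0.6],[[0,0.004,0],[0,0,0],0.6]]'
python3 -m jog '[[[0,-0.02,0],[0,0,0],0.6],[[0,-0.05,0],[0,0,0],0.6],[[0,-0.05,0],[0,0,0],0.6]]'
python3 - <<'E'
from h import *
st()
for n in('top','scene'):
    p,d=viewer.snapshot(n)
    for k in T: print(n,k,edge(n,p,d,T[k]))
corner('T1',-1,148); corner('T1',-1,98)
E
```

```text
t: 16.3
eef_pos: [0.4816, 0.3414, 0.0912]
tool_rot: [-1.297, -1.061, 1.064]
wrist_force: [-4.7, -8.5, 30.5]
finger_gap: 0.0512
t: 16.68
eef_pos: [0.4827, 0.3425, 0.1438]
tool_rot: [-1.297, -1.065, 1.061]
wrist_force: [0.1, 0.7, -0.3]
finger_gap: 0.0514
t 16.68 tcp [482.7 342.5 143.8] xang 78.71 tooly [ 0.0027  0.0006 -1.    ] q [ 0.615  0.429  1.801 -0.001  0.909 -0.758] F [ 0.1  0.7 -0.3] gap 51.4
top T1 [(75.6, 72), (76.0, 80), (77.1, 79), (75.8, 76)]
top T2 [(70.9, 84), (70.1, 90), (69.7, 87), (70.5, 77)]
top T3 [(None, 0), (None, 0), (None, 0), (68.6, 29)]
scene T1 [(73.9, 83), (73.8, 73), (74.9, 68), (73.7, 75)]
scene T2 [(67.8, 51), (None, 0), (None, 0), (68.0, 53)]
scene T3 [(68.2, 71), (68.2, 67), (68.5, 58), (68.2, 63)]
shift [-0.0328 -0.0066 -0.0992] turn [-0.0007 -0.4101 -0.0018] |d| 0.105 rows 2.1961515413819135
shift [-0.0327  0.0434 -0.0992] turn [-0.0007 -0.4101 -0.0018] |d| 0.113 rows 2.1961515413819135
```

```bash
python3 -m jog '[[[-0.011,-0.005,-0.033],[0,-0.137,0],0.6],[[-0.022,-0.005,-0.066],[0,-0.274,0],0.6],[[-0.033,-0.005,-0.099],[0,-0.41,0],0.6],[[-0.033,0.02,-0.099],[0,-0.41,0],0.6],[[-0.033,0.043,-0.099],[0,-0.41,0],0.6],[[-0.033,0.043,-0.099],[0,-0.41,0],0.6]]'
python3 - <<'E'
from h import *
st(); corner('T1',-1,90)
E
```

```text
t: 17.52
eef_pos: [0.5707, 0.289, 0.096]
tool_rot: [-1.1, -1.359, 1.369]
wrist_force: [1.0, 0.0, 0.6]
finger_gap: 0.0513
t 17.52 tcp [570.7 289.   96. ] xang 102.19 tooly [-0.0043 -0.0036 -1.    ] q [ 0.467  0.557  1.712 -0.002  0.878 -1.315] F [1.  0.  0.6] gap 51.3
shift [ 0.0006  0.006  -0.0018] turn [-0.005  -0.0002 -0.0026] |d| 0.006 rows 0.10041581925854602
```

```bash
python3 -m jog '[[[0.001,0.003,-0.001],[0,0,0],0.6],[[0.001,0.006,-0.001],[0,0,0],0.6],[[0.001,0.008,-0.001],[0,0,0],0.6],[[0.001,0.008,-0.001],[0,0,0],0.6]]'
python3 -m jog '[[[0,0.002,0],[0,0,0],0.6],[[0,0.002,0],[0,0,0],0.6]]'
```

```text
t: 18.02
eef_pos: [0.5712, 0.2902, 0.0914]
tool_rot: [-1.1, -1.359, 1.369]
wrist_force: [-9.2, -6.5, 29.4]
finger_gap: 0.0511
t: 18.27
eef_pos: [0.5713, 0.2904, 0.0916]
tool_rot: [-1.1, -1.36, 1.369]
wrist_force: [-4.5, -2.7, 16.1]
finger_gap: 0.0513
```

```bash
python3 -m jog '[[[0,-0.02,0],[0,0,0],0.6],[[0,-0.05,0],[0,0,0],0.6],[[0,-0.05,0],[0,0,0],0.6]]'
python3 - <<'E'
from h import *
st()
for n in('top','scene'):
    p,d=viewer.snapshot(n)
    for k in T: print(n,k,edge(n,p,d,T[k]))
corner('T1',1,148)
E
```

```text
t: 18.65
eef_pos: [0.5728, 0.2915, 0.1444]
tool_rot: [-1.102, -1.364, 1.366]
wrist_force: [-0.4, -1.0, 0.6]
finger_gap: 0.0511
t 18.65 tcp [572.8 291.5 144.4] xang 102.25 tooly [ 0.0005 -0.0014 -1.    ] q [ 0.469  0.498  1.683 -0.002  0.961 -1.314] F [-0.4 -1.   0.6] gap 51.1
top T1 [(None, 0), (None, 0), (None, 0), (75.1, 63)]
top T2 [(None, 0), (None, 0), (None, 0), (69.9, 77)]
top T3 [(None, 0), (None, 0), (None, 0), (None, 0)]
scene T1 [(73.9, 84), (67.8, 74), (68.1, 64), (74.1, 81)]
scene T2 [(None, 0), (67.9, 51), (68.2, 52), (None, 0)]
scene T3 [(68.5, 70), (67.7, 68), (68.1, 65), (68.4, 65)]
shift [-0.0009 -0.0067 -0.1148] turn [-0.004   0.0007 -0.0026] |d| 0.115 rows 1.8399415886719792
```

```bash
python3 -m jog '[[[0,-0.005,-0.057],[0,0,0],0.6],[[-0.001,-0.005,-0.115],[-0.004,0,-0.003],0.6],[[-0.001,0.02,-0.115],[-0.004,0,-0.003],0.6],[[-0.001,0.044,-0.115],[-0.004,0,-0.003],0.6],[[-0.001,0.044,-0.115],[-0.004,0,-0.003],0.6]]'
python3 - <<'E'
from h import *
st(); corner('T1',1,90)
E
```

```text
t: 19.38
eef_pos: [0.6819, 0.3132, 0.094]
tool_rot: [-1.098, -1.361, 1.368]
wrist_force: [0.0, 0.6, 0.3]
finger_gap: 0.0514
t 19.38 tcp [681.9 313.2  94. ] xang 102.26 tooly [-0.004  -0.0015 -1.    ] q [ 0.428  0.703  1.438  0.     1.005 -1.356] F [0.  0.6 0.3] gap 51.4
shift [ 0.0004  0.004  -0.002 ] turn [-0.0043  0.001  -0.0006] |d| 0.004 rows 0.07131111743710723
```

```bash
python3 -m jog '[[[0,0.002,-0.001],[0,0,0],0.6],[[0,0.004,-0.001],[0,0,0],0.6],[[0,0.0055,-0.001],[0,0,0],0.6],[[0,0.0055,-0.001],[0,0,0],0.6]]'
python3 -m jog '[[[0,0.002,0],[0,0,0],0.6],[[0,0.002,0],[0,0,0],0.6]]'
```

```text
t: 19.88
eef_pos: [0.6831, 0.3137, 0.0915]
tool_rot: [-1.099, -1.363, 1.367]
wrist_force: [-4.5, -2.8, 17.6]
finger_gap: 0.0513
t: 20.12
eef_pos: [0.6828, 0.3136, 0.0916]
tool_rot: [-1.099, -1.363, 1.367]
wrist_force: [-4.7, -3.1, 12.5]
finger_gap: 0.0512
```

```bash
python3 -m jog '[[[0,0.0025,0],[0,0,0],0.6],[[0,0.0035,0],[0,0,0],0.6]]'
python3 -m jog '[[[0,-0.02,0],[0,0,0],0.6],[[0,-0.06,0],[0,0,0],0.6],[[0,-0.06,0],[0,0,0],0.6]]'
python3 - <<'E'
from h import *
st()
p,d=viewer.snapshot('scene')
for k in T: print(k,edge('scene',p,d,T[k]))
show()
E
```

```text
t: 20.38
eef_pos: [0.6832, 0.3138, 0.0914]
tool_rot: [-1.1, -1.365, 1.366]
wrist_force: [-3.8, -3.2, 22.3]
finger_gap: 0.0514
t: 20.75
eef_pos: [0.6851, 0.3148, 0.1562]
tool_rot: [-1.103, -1.371, 1.362]
wrist_force: [0.6, -0.4, 0.5]
finger_gap: 0.0511
t 20.75 tcp [685.1 314.8 156.2] xang 102.31 tooly [ 0.0057  0.0023 -1.    ] q [ 0.429  0.638  1.404 -0.     1.093 -1.357] F [ 0.6 -0.4  0.5] gap 51.1
T1 [(68.1, 81), (68.2, 71), (68.4, 64), (68.0, 75)]
T2 [(68.3, 60), (67.8, 54), (67.9, 50), (67.8, 49)]
T3 [(68.4, 74), (68.4, 66), (68.3, 58), (68.0, 70)]
top [381.  63.] lid [ 868.7 -196.9] size [78.5 78.1] ang -51.8 zr 129.5 grip [nan nan nan] n 0
scene [107. 191.] lid [ 872.1 -196.5] size [80.9 75.4] ang 72.1 zr 127.3 grip [nan nan nan] n 0
scene [332. 245.] lid [434.9 197. ] size [150.1  95.9] ang -5.3 zr 67.4 grip [436.  199.1 101.8] n 122
scene [374. 288.] lid [425.8 352.1] size [149.6  95. ] ang -11.4 zr 67.6 grip [427.3 354.7 101.7] n 162
scene [291. 304.] lid [629.7 301.7] size [149.8  93.7] ang 12.0 zr 68.0 grip [609.  304.6 101.4] n 20h.py:37: RuntimeWarning: Mean of empty slice.
  out.append(dict(px=hull.mean((0,1)),lid=np.array([cx,cy]),size=(a,b),ang=ang,zr=zr*1000,grip=top.mean(0)*1000,gt=gt*1000,ng=len(top),mask=fill))
  ret = um.true_divide(
```

```bash
python3 - <<'E'
from h import *
x,y,a=T['T1']; plan(x,y,98,a+90)
E
```

```text
shift [0.0003 0.0533 0.0559] turn [-0.0012  0.0019 -0.0005] |d| 0.077 rows 1.2347091899066769
```

```bash
python3 -m jog '[[[0,-0.005,0.028],[0,0.002,0],0.6],[[0,-0.005,0.056],[0,0.002,0],0.6],[[0,0.02,0.056],[0,0.002,0],0.6],[[0,0.04,0.056],[0,0.002,0],0.6],[[0,0.053,0.056],[0,0.002,0],0.6],[[0,0.054,0.056],[0,0.002,0],0.6]]'
python3 - <<'E'
from h import *
st(); x,y,a=T['T1']; plan(x,y,98,a+90)
E
```

```text
t: 21.65
eef_pos: [0.6273, 0.3013, 0.0955]
tool_rot: [-1.099, -1.361, 1.367]
wrist_force: [0.3, -0.3, -0.9]
finger_gap: 0.0511
t 21.65 tcp [627.3 301.3  95.5] xang 102.19 tooly [-0.0034 -0.0019 -1.    ] q [ 0.446  0.628  1.577 -0.     0.94  -1.338] F [ 0.3 -0.3 -0.9] gap 51.1
shift [ 0.0006 -0.0025 -0.0008] turn [-0.0038 -0.0002 -0.0012] |d| 0.003 rows 0.0432446829286213
```

```bash
python3 -m jog '[[[0.0006,-0.0025,-0.001],[-0.003,0,-0.001],0.4],[[0.0006,-0.0025,-0.001],[-0.003,0,-0.001],0.1],[[0.0006,-0.0025,-0.001],[-0.003,0,-0.001],0.1],[[0.0006,-0.0025,-0.001],[-0.003,0,-0.001],0.1],[[0.0006,-0.0025,-0.001],[-0.003,0,-0.001],0.1]]' 60
python3 - <<'E'
from h import *
st()
d=np.load('pics/top0.npy'); W=world('top',d)*1000
q=W[45:125,240:345][(W[45:125,240:345][...,2]>30)&(W[45:125,240:345][...,0]>745)]
q=q[q[:,0]>770]; print(q.min(0),q.max(0))
m=W[...,2]>20; c=(W[...,0]>560)&(W[...,0]<790)&(W[...,1]>60)&(W[...,1]<240)&m; print(c.sum(), W[c].min(0) if c.sum() else 0, W[c].max(0)if c.sum() else 0)
print(r2w(0,395),r2w(0,46))
E
```

```text
t: 22.28
eef_pos: [0.6288, 0.3022, 0.0987]
tool_rot: [-1.101, -1.365, 1.364]
wrist_force: [1.2, -1.7, 4.5]
finger_gap: 0.0194
t 22.27 tcp [628.8 302.2  98.7] xang 102.19 tooly [ 0.0007  0.0001 -1.    ] q [ 0.446  0.625  1.575 -0.     0.941 -1.337] F [ 1.2 -1.7  4.5] gap 19.4
[ 788.6655 -101.1916   30.009 ] [926.1328 108.1689 158.4427]
147 [575.5382  60.0015  32.1418] [789.9644  94.1155 116.7321]
[670.0023 133.6206] [ 648.0884 -214.6908]
```

```bash
python3 -m jog '[[[0,-0.015,0],[0,0,0],0.1],[[0,-0.035,0],[0,0,0],0.1],[[0,-0.05,0],[0,0,0],0.1],[[0,-0.05,0],[0,0,0],0.1]]'
python3 - <<'E'
from h import *
st(); plan(*r2w(0,400),145,86.4)
E
```

```text
t: 22.78
eef_pos: [0.6297, 0.3027, 0.1509]
tool_rot: [-1.103, -1.368, 1.361]
wrist_force: [1.0, -0.7, -4.7]
finger_gap: 0.0194
t 22.77 tcp [629.7 302.7 150.9] xang 102.19 tooly [ 0.0037  0.0016 -1.    ] q [ 0.446  0.565  1.548 -0.     1.025 -1.337] F [ 1.  -0.7 -4.7] gap 19.4
shift [-0.169   0.0058 -0.005 ] turn [0.0038 0.2756 0.0013] |d| 0.169 rows 2.706219413315995
```

```bash
python3 -m jog '[[[-0.035,0,-0.001],[0,0.06,0],0.1],[[-0.07,0.001,-0.002],[0,0.12,0],0.1],[[-0.105,0.003,-0.003],[0,0.18,0],0.1],[[-0.14,0.005,-0.004],[0.004,0.24,0],0.1],[[-0.169,0.006,-0.005],[0.004,0.276,0.001],0.1],[[-0.169,0.006,-0.005],[0.004,0.276,0.001],0.1]]'
python3 - <<'E'
from h import *
st(); plan(*r2w(0,400),126,86.4)
for n in ('scene','top'):
    p,d=save(n,n+'7')
    for t in tubs(n,p,d): print(n,t['lid'],t['size'],t['ang'],t['zr'],t['grip'])
u,v=240,240; cv2.imwrite('pics/c7.png',cv2.resize(p[v-80:v+80,u-100:u+100],None,fx=1,fy=1))
p=cv2.imread('pics/scene7.png'); cv2.imwrite('pics/c7.png',cv2.resize(p[140:300,140:340],None,fx=4,fy=3.7,interpolation=2))
E
```

```text
t: 23.52
eef_pos: [0.6703, 0.1364, 0.1441]
tool_rot: [-1.239, -1.159, 1.162]
wrist_force: [-0.4, 0.3, -4.3]
finger_gap: 0.0191
t 23.52 tcp [670.3 136.4 144.1] xang 86.23 tooly [-0.0014 -0.0004 -1.    ] q [ 0.199  0.555  1.584 -0.     1.004 -1.306] F [-0.4  0.3 -4.3] gap 19.1
shift [0.0022 0.0181 0.0001] turn [-0.0013 -0.0029 -0.0005] |d| 0.018 rows 0.2911385884475897
scene [ 871.4534 -196.848 ] (80.72930145263672, 76.07825469970703) 72.58329772949219 127.15981147933874 [nan nan nan]
scene [434.4969 197.0356] (151.69110107421875, 94.3370590209961) -4.610137939453125 67.62162586534258 [435.5571 199.4898 101.7769]
scene [671.0333 138.176 ] (148.37640380859375, 96.33506774902344) -3.8710708618164062 113.20324410458575 [691.3042 138.7135 147.8499]
scene [426.4298 353.3701] (149.86026000976562, 93.8009262084961) -10.620841979980469 67.67592552681516 [427.2006 354.6987 101.9915]
top [ 869.5242 -196.8309] (77.91944885253906, 77.60365295410156) -4.805870056152344 129.46481564500687 [nan nan nan]
top [431.3011 352.5746] (133.1446990966797, 91.96627807617188) -11.088043212890625 69.44915485016553 [423.1027 354.1437 104.4766]h.py:37: RuntimeWarning: Mean of empty slice.
  out.append(dict(px=hull.mean((0,1)),lid=np.array([cx,cy]),size=(a,b),ang=ang,zr=zr*1000,grip=top.mean(0)*1000,gt=gt*1000,ng=len(top),mask=fill))
  ret = um.true_divide(
```

View pics/c7.png

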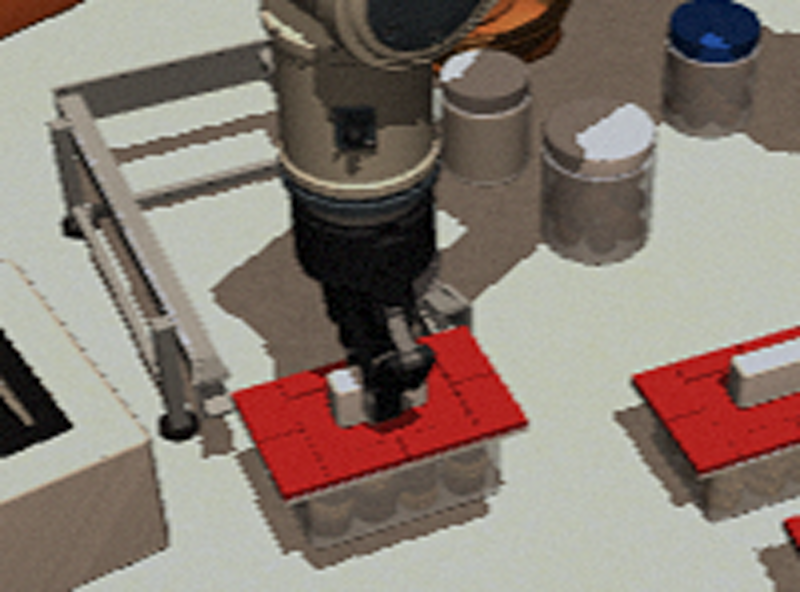

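```bash
python3 -m jog '[[[0.002,0.01,0],[0,-0.003,0],0.1],[[0.002,0.0182,0],[0,-0.003,0],0.1],[[0.002,0.0182,0],[0,-0.003,0],0.1]]'
python3 - <<'E'
from h import *
st(); plan(*r2w(0.5,330),126,86.4)
E
```

```text
t: 24.0
eef_pos: [0.6691, 0.1409, 0.1247]
tool_rot: [-1.234, -1.162, 1.167]
wrist_force: [-0.9, 0.4, -4.2]
finger_gap: 0.0193
t 24.0 tcp [669.1 140.9 124.7] xang 86.57 tooly [-0.0035 -0.     -1.    ] q [ 0.205  0.577  1.594  0.001  0.974 -1.306] F [-0.9  0.4 -4.2] gap 19.3
shift [-0.0722 -0.0013 -0.0017] turn [-0.0034  0.003  -0.0002] |d| 0.072 rows 1.1563627817209188
```

```bash
python3 -m jog '[[[-0.012,-0.0013,-0.0017],[-0.003,0.003,0],0.1],[[-0.024,-0.0013,-0.0017],[-0.003,0.003,0],0.1],[[-0.036,-0.0013,-0.0017],[-0.003,0.003,0],0.1],[[-0.048,-0.0013,-0.0017],[-0.003,0.003,0],0.1],[[-0.06,-0.0013,-0.0017],[-0.003,0.003,0],0.1],[[-0.072,-0.0013,-0.0017],[-0.003,0.003,0],0.1],[[-0.072,-0.0013,-0.0017],[-0.003,0.003,0],0.1]]'
python3 - <<'E'
from h import *
st(); plan(*r2w(0.5,290),126,86.4)
p,d=save('scene','s8'); cv2.imwrite('pics/c8.png',cv2.resize(p[140:300,140:340],None,fx=4,fy=3.7,interpolation=2))
E
```

```text
t: 24.88
eef_pos: [0.6664, 0.0679, 0.126]
tool_rot: [-1.239, -1.161, 1.163]
wrist_force: [0.6, -0.1, -4.5]
finger_gap: 0.0194
t 24.88 tcp [666.4  67.9 126. ] xang 86.34 tooly [-0.0006 -0.0003 -1.    ] q [ 0.099  0.556  1.629 -0.     0.957 -1.407] F [ 0.6 -0.1 -4.5] gap 19.4
shift [-0.0392  0.     -0.    ] turn [-0.0006 -0.001  -0.0003] |d| 0.039 rows 0.6274260993004491
```

View pics/c8.png

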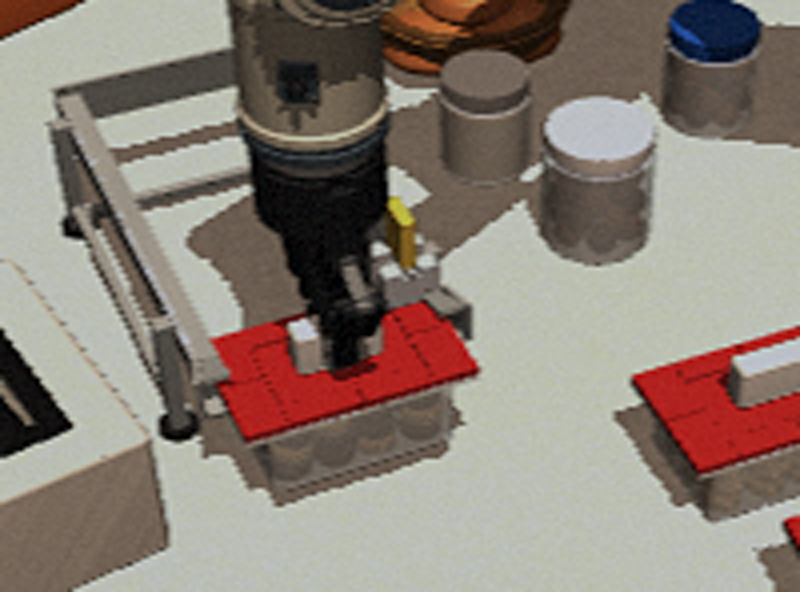

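```bash
python3 -m jog '[[[-0.012,0,0],[0,-0.001,0],0.1],[[-0.024,0,0],[0,-0.001,0],0.1],[[-0.039,0,0],[0,-0.001,0],0.1],[[-0.039,0,0],[0,-0.001,0],0.1]]'
python3 - <<'E'
from h import *
st(); plan(*r2w(0.5,250),126,86.4)
E
```

```text
t: 25.42
eef_pos: [0.6639, 0.0281, 0.126]
tool_rot: [-1.239, -1.161, 1.162]
wrist_force: [-0.1, -0.3, -3.9]
finger_gap: 0.0191
t 25.43 tcp [663.9  28.1 126. ] xang 86.33 tooly [-0.0006 -0.0003 -1.    ] q [ 0.04   0.549  1.642 -0.     0.951 -1.466] F [-0.1 -0.3 -3.9] gap 19.1
shift [-0.0393  0.     -0.    ] turn [-0.0006 -0.0012 -0.0003] |d| 0.039 rows 0.628803500304454
```

Free. Go on toward y = 60 in steps (190 mm).

```bash
python3 -m jog '[[[-0.02,0,0],[0,0,0],0.1],[[-0.04,0,0],[0,0,0],0.1],[[-0.06,0,0],[0,0,0],0.1],[[-0.08,0,0],[0,0,0],0.1],[[-0.1,0,0],[0,0,0],0.1],[[-0.1,0,0],[0,0,0],0.1]]'
python3 - <<'E'
from h import *
st(); plan(*r2w(0.5,55),126,86.4)
E
```

```text
t: 26.18
eef_pos: [0.6573, -0.0737, 0.1261]
tool_rot: [-1.24, -1.16, 1.161]
wrist_force: [-0.1, -0.1, -5.7]
finger_gap: 0.0193
t 26.18 tcp [657.3 -73.7 126.1] xang 86.22 tooly [-0.0006 -0.0005 -1.    ] q [-0.114  0.545  1.649 -0.001  0.948 -1.618] F [-0.1 -0.1 -5.7] gap 19.3
shift [-0.1323  0.0001 -0.0005] turn [-0.0005 -0.0032 -0.0005] |d| 0.132 rows 2.116582938384599
```

```bash
python3 -m jog '[[[-0.02,0,0],[0,-0.003,0],0.1],[[-0.04,0,0],[0,-0.003,0],0.1],[[-0.06,0,0],[0,-0.003,0],0.1],[[-0.08,0,0],[0,-0.003,0],0.1],[[-0.1,0,0],[0,-0.003,0],0.1],[[-0.12,0,-0.0005],[0,-0.003,0],0.1],[[-0.132,0,-0.0005],[0,-0.003,0],0.1],[[-0.132,0,-0.0005],[0,-0.003,0],0.1]]'
python3 - <<'E'
from h import *
st(); plan(*r2w(0.5,46),126,86.4)
E
```

```text
t: 27.18
eef_pos: [0.649, -0.2064, 0.1261]
tool_rot: [-1.239, -1.161, 1.162]
wrist_force: [-0.0, -0.1, -4.2]
finger_gap: 0.0192
t 27.18 tcp [ 649.  -206.4  126.1] xang 86.32 tooly [-0.0005 -0.0005 -1.    ] q [-0.31   0.571  1.602 -0.001  0.969 -1.816] F [-0.  -0.1 -4.2] gap 19.2
shift [-0.0083  0.0001 -0.0001] turn [-0.0005 -0.0014 -0.0005] |d| 0.008 rows 0.13351820849994805
```

Now lower onto the runners (2 mm) and push to the stop until force appears.

```bash
python3 -m jog '[[[0,0.001,0],[0,0,0],0.1],[[-0.002,0.002,0],[0,0,0],0.1],[[-0.006,0.002,0],[0,0,0],0.1],[[-0.009,0.002,0],[0,0,0],0.1],[[-0.009,0.002,0],[0,0,0],0.1]]'
python3 -m jog '[[[-0.001,0,0],[0,0,0],0.1],[[-0.002,0,0],[0,0,0],0.1],[[-0.002,0,0],[0,0,0],0.1]]'
```

```text
t: 27.8
eef_pos: [0.6485, -0.2149, 0.124]
tool_rot: [-1.238, -1.162, 1.162]
wrist_force: [0.7, 2.9, -4.7]
finger_gap: 0.019
t: 28.18
eef_pos: [0.6483, -0.2153, 0.1242]
tool_rot: [-1.236, -1.163, 1.161]
wrist_force: [0.6, 8.6, -2.2]
finger_gap: 0.0191
```

```bash
python3 -m jog '[[[0,0.001,0],[0,0,0],0.1],[[0,0.002,0],[0,0,0],0.1],[[0.001,0.002,0],[0,0,0],0.3],[[0.001,0.002,0],[0,0,0],0.6],[[0.001,0.002,0],[0,0,0],0.6],[[0.001,0.002,0],[0,0,0],0.6],[[0.001,-0.05,0],[0,0,0],0.6],[[0.001,-0.1,0],[0,0,0],0.6],[[0.001,-0.15,0],[0,0,0],0.6]]'
python3 - <<'E'
from h import *
st()
p,d=save('scene','s9'); cv2.imwrite('pics/c9.png',cv2.resize(p[120:300,120:320],None,fx=4,fy=3.3,interpolation=2))
for t in tubs('scene',p,d): print(t['lid'],t['size'],t['ang'],t['zr'],t['grip'])
E
```

```text
t: 29.3
eef_pos: [0.6484, -0.2147, 0.2756]
tool_rot: [-1.236, -1.163, 1.161]
wrist_force: [0.4, 0.4, -0.2]
finger_gap: 0.0514
t 29.3 tcp [ 648.4 -214.7  275.6] xang 86.35 tooly [-0.0012  0.0026 -1.    ] q [-0.323  0.428  1.477  0.002  1.238 -1.831] F [ 0.4  0.4 -0.2] gap 51.4
[ 648.3018 -210.1727] (131.21701049804688, 106.76373291015625) -3.82501220703125 92.08017482441474 [ 650.0529 -209.2404  126.1682]
[ 871.4651 -197.1878] (82.3985366821289, 75.1892318725586) 74.0986328125 127.05532572018255 [nan nan nan]
[434.3493 197.1521] (150.62905883789062, 97.11872863769531) -4.563751220703125 67.5145071885573 [435.1988 198.9661 101.428 ]
[425.9933 352.3802] (150.47018432617188, 95.34710693359375) -11.031951904296875 67.59939589145931 [427.0664 354.3609 102.0092]h.py:37: RuntimeWarning: Mean of empty slice.
  out.append(dict(px=hull.mean((0,1)),lid=np.array([cx,cy]),size=(a,b),ang=ang,zr=zr*1000,grip=top.mean(0)*1000,gt=gt*1000,ng=len(top),mask=fill))
  ret = um.true_divide(
```

View pics/c9.png

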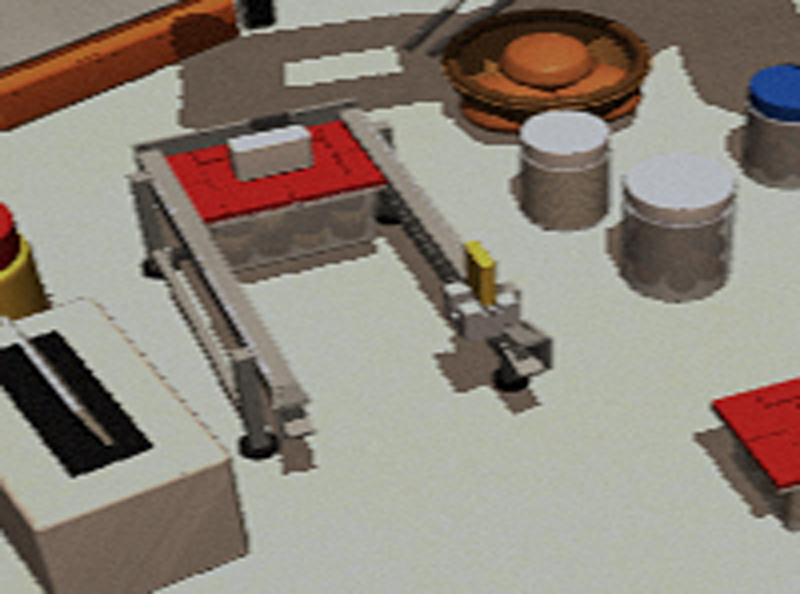

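```bash
python3 - <<'E'
from h import *
plan(432.3,198,220,85.3)
E
```

```text
shift [0.3989 0.0616 0.2452] turn [0.008  0.0184 0.0001] |d| 0.472 rows 7.555968109261973
```

```bash
python3 -m jog '[[[0.05,0.004,0.031],[0,0,0],0.6],[[0.1,0.01,0.061],[0,0.004,0],0.6],[[0.15,0.018,0.092],[0.002,0.008,0],0.6],[[0.2,0.027,0.123],[0.004,0.01,0],0.6],[[0.25,0.036,0.153],[0.005,0.012,0],0.6],[[0.3,0.045,0.184],[0.006,0.015,0],0.6],[[0.35,0.053,0.215],[0.007,0.018,0],0.6],[[0.399,0.0616,0.245],[0.003,0.018,0],0.6],[[0.399,0.0616,0.245],[0.003,0.018,0],0.6]]'
python3 - <<'E'
from h import *
st(); show()
p,d=save('top','t10'); cv2.imwrite('pics/c10.png',cv2.resize(p[100:320,100:430],None,fx=2.4,fy=2.4,interpolation=2))
plan(432.3,198,98.5,85.3)
E
```

```text
t: 30.48
eef_pos: [0.4304, 0.2007, 0.2194]
tool_rot: [-1.247, -1.155, 1.15]
wrist_force: [0.5, -0.5, 0.3]
finger_gap: 0.051
t 30.48 tcp [430.4 200.7 219.4] xang 85.59 tooly [ 0.0039 -0.0001 -1.    ] q [ 0.434  0.16   1.985 -0.002  0.993 -1.058] F [ 0.5 -0.5  0.3] gap 51.0
top [381.  63.] lid [ 868.6 -197.5] size [78.  77.8] ang 31.2 zr 129.4 grip [nan nan nan] n 0
top [395. 157.] lid [ 651.9 -212.9] size [130.6  93.9] ang -3.3 zr 93.9 grip [ 646.4 -211.4  128.5] n 169
top [216. 273.] lid [397.2 214.6] size [83.7 59.1] ang -68.9 zr 69.0 grip [414.7 201.6 104.1] n 54
scene [186. 173.] lid [ 647.6 -213.3] size [131.6 105.4] ang -3.1 zr 92.3 grip [ 649.3 -208.9  126.4] n 66
scene [107. 191.] lid [ 871.6 -195.6] size [81.6 75.1] ang 76.2 zr 127.2 grip [nan nan nan] n 0
scene [333. 245.] lid [433.5 196.6] size [150.9  95.4] ang -4.6 zr 67.4 grip [435.3 199.7 101.5] n 119
scene [372. 288.] lid [426.  352.6] size [150.2  95.7] ang -11.6 zr 67.7 grip [427.  354.7 101.9] n 153
shift [0.0001 0.1216 0.0013] turn [0.0057 0.0009 0.    ] |d| 0.122 rows 1.9464203767857855h.py:37: RuntimeWarning: Mean of empty slice.
  out.append(dict(px=hull.mean((0,1)),lid=np.array([cx,cy]),size=(a,b),ang=ang,zr=zr*1000,grip=top.mean(0)*1000,gt=gt*1000,ng=len(top),mask=fill))
  ret = um.true_divide(
```

View pics/c10.png

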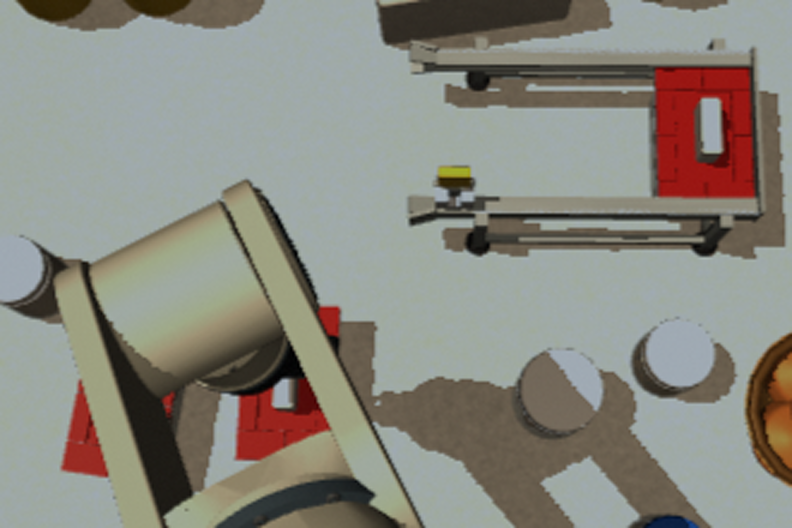

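```bash
python3 -m jog '[[[0,0.04,0.001],[0.003,0.001,0],0.6],[[0,0.08,0.001],[0.005,0.001,0],0.6],[[0,0.11,0.001],[0.005,0.001,0],0.6],[[0,0.1216,0.001],[0.005,0.001,0],0.6],[[0,0.1216,0.001],[0.005,0.001,0],0.6]]'
python3 - <<'E'
from h import *
st(); plan(432.3,198,98.7,85.3)
E
```

```text
t: 31.25
eef_pos: [0.433, 0.1971, 0.0984]
tool_rot: [-1.248, -1.147, 1.148]
wrist_force: [0.6, -0.5, -0.0]
finger_gap: 0.0512
t 31.25 tcp [433.  197.1  98.4] xang 85.21 tooly [-0.0001 -0.0004 -1.    ] q [ 0.424  0.351  2.074 -0.001  0.716 -1.063] F [ 0.6 -0.5 -0. ] gap 51.2
shift [ 0.0008 -0.0003  0.0007] turn [-0.     -0.0015 -0.0004] |d| 0.001 rows 0.018644497349898145
```

```bash
python3 -m jog '[[[0.001,0,0.0007],[0,0,0],0.3],[[0.001,0,0.0007],[0,0,0],0.1],[[0.001,0,0.0007],[0,0,0],0.1],[[0.001,0,0.0007],[0,0,0],0.1],[[0.001,0,0.0007],[0,0,0],0.1]]' 60
python3 - <<'E'
from h import *
st(); plan(432.3,198,160,85.3)
E
python3 -m jog '[[[0.001,-0.02,0.0007],[0,0,0],0.1],[[0.001,-0.045,0.0007],[0,0,0],0.1],[[0.001,-0.06,0.0007],[0,0,0],0.1],[[0.001,-0.06,0.0007],[0,0,0],0.1]]'
python3 - <<'E'
from h import *
st(); plan(*r2w(0.5,405),145,86.4)
E
```

```text
t: 31.88
eef_pos: [0.4329, 0.1983, 0.0993]
tool_rot: [-1.248, -1.149, 1.147]
wrist_force: [-1.1, -3.8, 7.3]
finger_gap: 0.0193
t 31.88 tcp [432.9 198.3  99.3] xang 85.23 tooly [ 0.0014 -0.0001 -1.    ] q [ 0.427  0.35   2.074 -0.001  0.717 -1.06 ] F [-1.1 -3.8  7.3] gap 19.3
shift [-0.0003 -0.0607  0.0005] turn [ 0.0014 -0.0012 -0.    ] |d| 0.061 rows 0.9720431538706055
t: 32.38
eef_pos: [0.4327, 0.1996, 0.16]
tool_rot: [-1.249, -1.15, 1.146]
wrist_force: [-0.1, -0.6, -4.5]
finger_gap: 0.0192
t 32.38 tcp [432.7 199.6 160. ] xang 85.24 tooly [ 0.0032  0.0007 -1.    ] q [ 0.43   0.248  2.034 -0.001  0.856 -1.058] F [-0.1 -0.6 -4.5] gap 19.2
shift [-0.0361  0.0157 -0.2422] turn [ 0.0031 -0.0203  0.001 ] |d| 0.245 rows 3.9263832100067146
```

```bash
python3 -m jog '[[[-0.007,0.002,-0.048],[0,-0.004,0],0.1],[[-0.014,0.005,-0.096],[0,-0.008,0],0.1],[[-0.022,0.009,-0.145],[0.002,-0.012,0],0.1],[[-0.029,0.012,-0.194],[0.003,-0.016,0],0.1],[[-0.036,0.0157,-0.242],[0.003,-0.02,0],0.1],[[-0.036,0.0157,-0.242],[0.003,-0.02,0],0.1]]'
python3 - <<'E'
from h import *
st(); plan(*r2w(1,390),126.5,86.4)
n='scene'; p,d=save(n,'s11')
for t in tubs(n,p,d): print(n,t['lid'],t['size'],t['ang'],t['zr'],t['grip'])
E
```

```text
t: 33.12
eef_pos: [0.6732, 0.1425, 0.1428]
tool_rot: [-1.239, -1.162, 1.161]
wrist_force: [-0.6, 0.2, -4.1]
finger_gap: 0.0191
t 33.12 tcp [673.2 142.5 142.8] xang 86.29 tooly [ 0.0003  0.0006 -1.    ] q [ 0.206  0.561  1.576  0.001  1.004 -1.3  ] F [-0.6  0.2 -4.1] gap 19.1
shift [-0.014   0.0163  0.0016] turn [ 0.0002 -0.0019  0.0006] |d| 0.022 rows 0.3453273453633565
scene [ 649.2372 -214.3247] (130.5271759033203, 99.46321868896484) -4.64678955078125 92.2669987926709 [ 651.0889 -209.0639  126.6894]
scene [ 871.4173 -197.1835] (84.07768249511719, 75.08708953857422) 75.25568389892578 127.12618554153443 [nan nan nan]
scene [674.3815 143.9517] (149.15162658691406, 95.32222747802734) -3.3568572998046875 111.32530469038423 [693.8919 144.1004 145.1623]
scene [425.8972 352.4845] (150.09054565429688, 95.55715942382812) -10.986824035644531 67.67355459533945 [427.4994 354.7372 102.0123]h.py:37: RuntimeWarning: Mean of empty slice.
  out.append(dict(px=hull.mean((0,1)),lid=np.array([cx,cy]),size=(a,b),ang=ang,zr=zr*1000,grip=top.mean(0)*1000,gt=gt*1000,ng=len(top),mask=fill))
  ret = um.true_divide(
```

```bash
python3 -m jog '[[[-0.004,0.008,0.0016],[0,-0.002,0],0.1],[[-0.01,0.0163,0.0016],[0,-0.002,0],0.1],[[-0.014,0.0163,0.0016],[0,-0.002,0],0.1]]'
python3 - <<'E'
from h import *
st(); plan(*r2w(1,290),126.4,86.4)
E
```

```text
t: 33.55
eef_pos: [0.667, 0.1287, 0.1252]
tool_rot: [-1.235, -1.16, 1.166]
wrist_force: [0.2, -0.4, -4.4]
finger_gap: 0.0189
t 33.55 tcp [667.  128.7 125.2] xang 86.44 tooly [-0.0046 -0.     -1.    ] q [ 0.188  0.571  1.604  0.001  0.971 -1.321] F [ 0.2 -0.4 -4.4] gap 18.9
shift [-0.0999 -0.0012 -0.0036] turn [-0.0046  0.0008 -0.0003] |d| 0.1 rows 1.5992415224670131
```

```bash
python3 -m jog '[[[-0.006,-0.0012,-0.0036],[-0.004,0,0],0.1],[[-0.016,-0.0012,-0.0036],[-0.004,0,0],0.1],[[-0.028,-0.0012,-0.0036],[-0.004,0,0],0.1],[[-0.04,-0.0012,-0.0036],[-0.004,0,0],0.1],[[-0.052,-0.0012,-0.0036],[-0.004,0,0],0.1],[[-0.064,-0.0012,-0.0036],[-0.004,0,0],0.1],[[-0.076,-0.0012,-0.0036],[-0.004,0,0],0.1],[[-0.088,-0.0012,-0.0036],[-0.004,0,0],0.1],[[-0.1,-0.0012,-0.0036],[-0.004,0,0],0.1],[[-0.1,-0.0012,-0.0036],[-0.004,0,0],0.1]]'
python3 - <<'E'
from h import *
st(); plan(*r2w(1,150),126.4,86.4)
E
```

```text
t: 34.8
eef_pos: [0.6643, 0.0276, 0.1264]
tool_rot: [-1.238, -1.162, 1.163]
wrist_force: [0.1, 0.9, -4.3]
finger_gap: 0.0193
t 34.8 tcp [664.3  27.6 126.4] xang 86.38 tooly [-0.0007 -0.0003 -1.    ] q [ 0.039  0.549  1.641 -0.     0.952 -1.468] F [ 0.1  0.9 -4.3] gap 19.3
shift [-0.1388  0.0001 -0.0001] turn [-0.0007 -0.0004 -0.0004] |d| 0.139 rows 2.2215501643380886
```

```bash
python3 -m jog '[[[-0.02,0,0],[0,0,0],0.1],[[-0.04,0,0],[0,0,0],0.1],[[-0.06,0,0],[0,0,0],0.1],[[-0.08,0,0],[0,0,0],0.1],[[-0.1,0,0],[0,0,0],0.1],[[-0.12,0,0],[0,0,0],0.1],[[-0.135,0,0],[0,0,0],0.1],[[-0.139,0.001,0],[0,0,0],0.1],[[-0.139,0.002,0],[0,0,0],0.1]]'
python3 - <<'E'
from h import *
st(); plan(*r2w(1,138),124.4,86.4)
E
```

```text
t: 35.92
eef_pos: [0.6555, -0.1111, 0.1244]
tool_rot: [-1.238, -1.162, 1.163]
wrist_force: [1.1, -1.5, -4.6]
finger_gap: 0.0193
t 35.92 tcp [ 655.5 -111.1  124.4] xang 86.36 tooly [-0.0008 -0.0001 -1.    ] q [-0.17   0.552  1.642 -0.     0.949 -1.677] F [ 1.1 -1.5 -4.6] gap 19.3
shift [-0.0118 -0.     -0.0001] turn [-0.0008 -0.0007 -0.0002] |d| 0.012 rows 0.1893771682270379
```

```bash
python3 -m jog '[[[-0.005,0,0],[0,0,0],0.1],[[-0.009,0,0],[0,0,0],0.1],[[-0.012,0,0],[0,0,0],0.1],[[-0.012,0,0],[0,0,0],0.1]]'
python3 -m jog '[[[-0.001,0,0],[0,0,0],0.1],[[-0.0025,0,0],[0,0,0],0.1],[[-0.0025,0,0],[0,0,0],0.1]]'
```

```text
t: 36.42
eef_pos: [0.6547, -0.1232, 0.1244]
tool_rot: [-1.238, -1.162, 1.163]
wrist_force: [-0.4, -0.9, -5.9]
finger_gap: 0.019
t: 36.8
eef_pos: [0.6545, -0.1237, 0.1245]
tool_rot: [-1.236, -1.163, 1.161]
wrist_force: [-0.3, 10.1, -1.3]
finger_gap: 0.0191
```

```bash
python3 -m jog '[[[-0.001,0.001,0],[0,0,0],0.1],[[-0.001,0.002,0],[0,0,0],0.1],[[-0.001,0.002,0],[0,0,0],0.3],[[-0.001,0.002,0],[0,0,0],0.6],[[0,0.002,0],[0,0,0],0.6],[[0,0.002,0],[0,0,0],0.6],[[0,-0.05,0],[0,0,0],0.6],[[0,-0.1,0],[0,0,0],0.6],[[0,-0.12,0],[0,0,0],0.6]]'
python3 - <<'E'
from h import *
st(); show(); plan(425.2,353.2,220,78.7)
E
```

```text
t: 37.92
eef_pos: [0.656, -0.1243, 0.2479]
tool_rot: [-1.24, -1.165, 1.159]
wrist_force: [0.2, -0.3, -0.1]
finger_gap: 0.0509
t 37.92 tcp [ 656.  -124.3  247.9] xang 86.34 tooly [ 0.0033  0.0019 -1.    ] q [-0.191  0.425  1.545  0.003  1.169 -1.699] F [ 0.2 -0.3 -0.1] gap 50.9
top [344. 158.] lid [657.3 -96. ] size [129.5  41.8] ang -3.0 zr 94.3 grip [nan nan nan] n 0
top [155. 265.] lid [424.1 354. ] size [147.7  91.8] ang -11.1 zr 69.5 grip [423.3 354.2 104.4] n 172
scene [196. 182.] lid [ 650.9 -169.2] size [192.6 132.3] ang 85.9 zr 92.4 grip [ 657.8 -128.4  126.4] n 107
scene [107. 191.] lid [ 871.2 -198.5] size [81.4 75.3] ang 76.0 zr 127.1 grip [nan nan nan] n 0
scene [371. 288.] lid [426.  352.7] size [150.2  95.6] ang -11.2 zr 67.7 grip [427.1 354.6 101.9] n 152
shift [0.4617 0.0272 0.2607] turn [0.0026 0.1333 0.0024] |d| 0.531 rows 8.494887422178873h.py:37: RuntimeWarning: Mean of empty slice.
  out.append(dict(px=hull.mean((0,1)),lid=np.array([cx,cy]),size=(a,b),ang=ang,zr=zr*1000,grip=top.mean(0)*1000,gt=gt*1000,ng=len(top),mask=fill))
  ret = um.true_divide(
```

```bash
python3 -m jog '[[[0.05,0,0.028],[0,0.015,0],0.6],[[0.1,0,0.056],[0,0.03,0],0.6],[[0.15,0.002,0.085],[0,0.045,0],0.6],[[0.2,0.005,0.113],[0,0.06,0],0.6],[[0.25,0.01,0.141],[0.001,0.075,0],0.6],[[0.3,0.015,0.17],[0.002,0.09,0],0.6],[[0.35,0.02,0.198],[0.002,0.1,0.002],0.6],[[0.4,0.024,0.226],[0.0026,0.115,0.002],0.6],[[0.4617,0.0272,0.2607],[0.0026,0.133,0.002],0.6],[[0.4617,0.0272,0.2607],[0.0026,0.133,0.002],0.6]]'
python3 - <<'E'
from h import *
st(); n='scene'; p,d=viewer.snapshot(n)
for t in tubs(n,p,d): print(n,t['lid'],t['size'],t['ang'],t['zr'],t['grip'])
plan(425.2,353.2,99,78.7)
E
```

```text
t: 39.28
eef_pos: [0.4225, 0.3554, 0.2177]
tool_rot: [-1.293, -1.063, 1.068]
wrist_force: [0.5, -0.9, -1.1]
finger_gap: 0.0513
t 39.27 tcp [422.5 355.4 217.7] xang 78.93 tooly [-0.0027 -0.0011 -1.    ] q [ 0.696  0.283  1.827  0.001  1.034 -0.682] F [ 0.5 -0.9 -1.1] gap 51.3
scene [ 650.8765 -167.9637] (188.70480346679688, 132.21047973632812) 85.95408630371094 92.37315322550238 [ 653.4904 -156.3801  126.5169]
scene [ 871.1528 -197.6805] (81.96269226074219, 74.85580444335938) 75.67668151855469 127.20322753319054 [nan nan nan]
scene [425.84   352.5162] (150.4404754638672, 96.13139343261719) -11.688072204589844 67.64739081817471 [427.2935 354.869  101.856 ]
shift [-0.0008  0.1188 -0.0027] turn [-0.0023  0.0036 -0.0019] |d| 0.119 rows 1.9021226633745716h.py:37: RuntimeWarning: Mean of empty slice.
  out.append(dict(px=hull.mean((0,1)),lid=np.array([cx,cy]),size=(a,b),ang=ang,zr=zr*1000,grip=top.mean(0)*1000,gt=gt*1000,ng=len(top),mask=fill))
  ret = um.true_divide(
```

```bash
python3 -m jog '[[[0,0.04,-0.001],[0,0.003,0],0.6],[[-0.001,0.08,-0.002],[0,0.003,0],0.6],[[-0.001,0.11,-0.003],[-0.002,0.003,-0.002],0.6],[[-0.001,0.119,-0.003],[-0.002,0.003,-0.002],0.6],[[-0.001,0.119,-0.003],[-0.002,0.003,-0.002],0.6]]'
python3 - <<'E'
from h import *
st(); plan(425.2,353.2,99,78.7)
E
```

```text
t: 39.95
eef_pos: [0.4255, 0.352, 0.0984]
tool_rot: [-1.296, -1.061, 1.064]
wrist_force: [0.7, -0.7, 0.9]
finger_gap: 0.0512
t 39.95 tcp [425.5 352.   98.4] xang 78.69 tooly [-0.0013 -0.0009 -1.    ] q [ 0.688  0.445  1.911  0.     0.788 -0.685] F [ 0.7 -0.7  0.9] gap 51.2
shift [ 0.0011 -0.0006  0.0006] turn [-0.0011 -0.0002 -0.0011] |d| 0.001 rows 0.02163404563962865
```

```bash
python3 -m jog '[[[0.001,-0.0005,0.0006],[0,0,0],0.3],[[0.001,-0.0005,0.0006],[0,0,0],0.1],[[0.001,-0.0005,0.0006],[0,0,0],0.1],[[0.001,-0.0005,0.0006],[0,0,0],0.1],[[0.001,-0.0005,0.0006],[0,0,0],0.1]]' 60
python3 -m jog '[[[0,-0.02,0],[0,0,0],0.1],[[0,-0.045,0],[0,0,0],0.1],[[0,-0.06,0],[0,0,0],0.1],[[0,-0.06,0],[0,0,0],0.1]]'
python3 - <<'E'
from h import *
st(); plan(*r2w(1,405),145,86.4)
E
```

```text
t: 40.58
eef_pos: [0.4256, 0.3533, 0.0999]
tool_rot: [-1.296, -1.062, 1.063]
wrist_force: [-0.4, -2.4, 7.7]
finger_gap: 0.0187
t: 41.08
eef_pos: [0.426, 0.3538, 0.1608]
tool_rot: [-1.296, -1.064, 1.061]
wrist_force: [-0.2, -0.8, -4.1]
finger_gap: 0.0193
t 41.08 tcp [426.  353.8 160.8] xang 78.7 tooly [ 0.0014  0.0011 -1.    ] q [ 0.69   0.355  1.873 -0.     0.912 -0.683] F [-0.2 -0.8 -4.1] gap 19.3
shift [-0.1581  0.0159 -0.282 ] turn [ 0.0013 -0.1344  0.0013] |d| 0.324 rows 5.178845688276264
```

```bash
python3 -m jog '[[[-0.026,0.002,-0.047],[0,-0.022,0],0.1],[[-0.053,0.005,-0.094],[0,-0.045,0],0.1],[[-0.079,0.008,-0.141],[0,-0.067,0],0.1],[[-0.105,0.011,-0.188],[0,-0.09,0],0.1],[[-0.132,0.014,-0.235],[0.001,-0.112,0.001],0.1],[[-0.158,0.016,-0.282],[0.001,-0.134,0.001],0.1],[[-0.158,0.016,-0.282],[0.001,-0.134,0.001],0.1]]'
python3 - <<'E'
from h import *
st(); plan(*r2w(1,390),127,86.4)
n='scene'; p,d=save(n,'s12')
for t in tubs(n,p,d): print(n,t['lid'],t['size'],t['ang'],t['zr'],t['grip'])
E
```

```text
t: 41.95
eef_pos: [0.6736, 0.1407, 0.1431]
tool_rot: [-1.24, -1.16, 1.161]
wrist_force: [0.2, 0.6, -3.4]
finger_gap: 0.0191
t 41.95 tcp [673.6 140.7 143.1] xang 86.2 tooly [ 0.0001 -0.0005 -1.    ] q [ 0.204  0.561  1.576 -0.001  1.005 -1.3  ] F [ 0.2  0.6 -3.4] gap 19.1
shift [-0.0122  0.0161  0.0021] turn [ 0.0002 -0.0034 -0.0005] |d| 0.02 rows 0.32517069118247816
scene [ 652.838  -168.9021] (192.4261016845703, 129.23052978515625) 86.0442123413086 92.26434174895334 [ 654.5124 -153.9349  127.6527]
scene [ 871.2703 -196.9008] (82.36294555664062, 74.92510223388672) 74.14912414550781 127.22985332684632 [nan nan nan]
scene [674.0037 141.6159] (149.10177612304688, 95.70635986328125) -3.57769775390625 111.08679803468132 [694.2084 142.4433 145.3241]h.py:37: RuntimeWarning: Mean of empty slice.
  out.append(dict(px=hull.mean((0,1)),lid=np.array([cx,cy]),size=(a,b),ang=ang,zr=zr*1000,grip=top.mean(0)*1000,gt=gt*1000,ng=len(top),mask=fill))
  ret = um.true_divide(
```

```bash
python3 -m jog '[[[-0.004,0.008,0.002],[0,-0.003,0],0.1],[[-0.01,0.016,0.002],[0,-0.003,0],0.1],[[-0.012,0.016,0.002],[0,-0.003,0],0.1]]'
python3 - <<'E'
from h import *
st(); plan(*r2w(1,290),126.8,86.4)
E
```

```text
t: 42.38
eef_pos: [0.6675, 0.1302, 0.1257]
tool_rot: [-1.235, -1.16, 1.166]
wrist_force: [0.6, 0.7, -3.6]
finger_gap: 0.0193
t 42.38 tcp [667.5 130.2 125.7] xang 86.44 tooly [-0.0041 -0.0006 -1.    ] q [ 0.19   0.572  1.602  0.     0.972 -1.318] F [ 0.6  0.7 -3.6] gap 19.3
shift [-0.1015 -0.001  -0.0032] turn [-0.004   0.0007 -0.0009] |d| 0.102 rows 1.6245673630964514
```

```bash
python3 -m jog '[[[-0.006,-0.001,-0.0032],[-0.004,0,0],0.1],[[-0.016,-0.001,-0.0032],[-0.004,0,0],0.1],[[-0.028,-0.001,-0.0032],[-0.004,0,0],0.1],[[-0.04,-0.001,-0.0032],[-0.004,0,0],0.1],[[-0.052,-0.001,-0.0032],[-0.004,0,0],0.1],[[-0.064,-0.001,-0.0032],[-0.004,0,0],0.1],[[-0.076,-0.001,-0.0032],[-0.004,0,0],0.1],[[-0.088,-0.001,-0.0032],[-0.004,0,0],0.1],[[-0.1015,-0.001,-0.0032],[-0.004,0,0],0.1],[[-0.1015,-0.001,-0.0032],[-0.004,0,0],0.1]]'
python3 - <<'E'
from h import *
st(); plan(*r2w(1,240),124.8,86.4)
E
```

```text
t: 43.62
eef_pos: [0.6643, 0.0276, 0.1268]
tool_rot: [-1.239, -1.162, 1.163]
wrist_force: [-0.1, 0.3, -3.8]
finger_gap: 0.0196
t 43.62 tcp [664.3  27.6 126.8] xang 86.38 tooly [-0.0002 -0.001  -1.    ] q [ 0.04   0.548  1.641 -0.001  0.953 -1.467] F [-0.1  0.3 -3.8] gap 19.6
shift [-0.0489  0.0021 -0.    ] turn [-0.0001 -0.0004 -0.001 ] |d| 0.049 rows 0.7824312023451728
```

```bash
python3 -m jog '[[[-0.015,0,0],[0,0,0],0.1],[[-0.03,0,0],[0,0,0],0.1],[[-0.042,0.001,0],[0,0,0],0.1],[[-0.049,0.002,0],[0,0,0],0.1],[[-0.055,0.002,0],[0,0,0],0.1],[[-0.059,0.002,0],[0,0,0],0.1],[[-0.059,0.002,0],[0,0,0],0.1]]'
python3 -m jog '[[[-0.001,0,0],[0,0,0],0.1],[[-0.0025,0,0],[0,0,0],0.1],[[-0.0025,0,0],[0,0,0],0.1]]'
```

```text
t: 44.5
eef_pos: [0.6607, -0.0314, 0.125]
tool_rot: [-1.239, -1.162, 1.163]
wrist_force: [-0.4, -0.8, -2.0]
finger_gap: 0.0193
t: 44.88
eef_pos: [0.6607, -0.0318, 0.1252]
tool_rot: [-1.237, -1.163, 1.161]
wrist_force: [-0.2, 9.6, -0.7]
finger_gap: 0.0188
```

```bash
python3 -m jog '[[[-0.001,0.001,0],[0,0,0],0.1],[[-0.001,0.002,0],[0,0,0],0.1],[[-0.001,0.002,0],[0,0,0],0.3],[[-0.001,0.002,0],[0,0,0],0.5],[[0,0.002,0],[0,0,0],0.5],[[0,0.002,0],[0,0,0],0.5],[[0,-0.05,0],[0,0,0],0.5],[[0,-0.1,0],[0,0,0],0.5],[[0,-0.12,0],[0,0,0],0.5]]'
python3 - <<'E'
from h import *
st(); plan(603.2,30.4,240,-3.7)
p,d=save('scene','s13'); cv2.imwrite('pics/c13.png',cv2.resize(p[120:300,120:320],None,fx=4,fy=3.3,interpolation=2))
E
```

```text
t: 46.0
eef_pos: [0.662, -0.0321, 0.2485]
tool_rot: [-1.241, -1.166, 1.159]
wrist_force: [0.8, -0.0, -0.1]
finger_gap: 0.0427
t 46.0 tcp [662.  -32.1 248.5] xang 86.36 tooly [ 0.0047  0.0013 -1.    ] q [-0.052  0.416  1.558  0.002  1.164 -1.56 ] F [ 0.8 -0.  -0.1] gap 42.7
shift [0.0587 0.0083 0.0626] turn [0.0023 1.5719 0.0049] |d| 0.086 rows 8.417199866610995
```

View pics/c13.png

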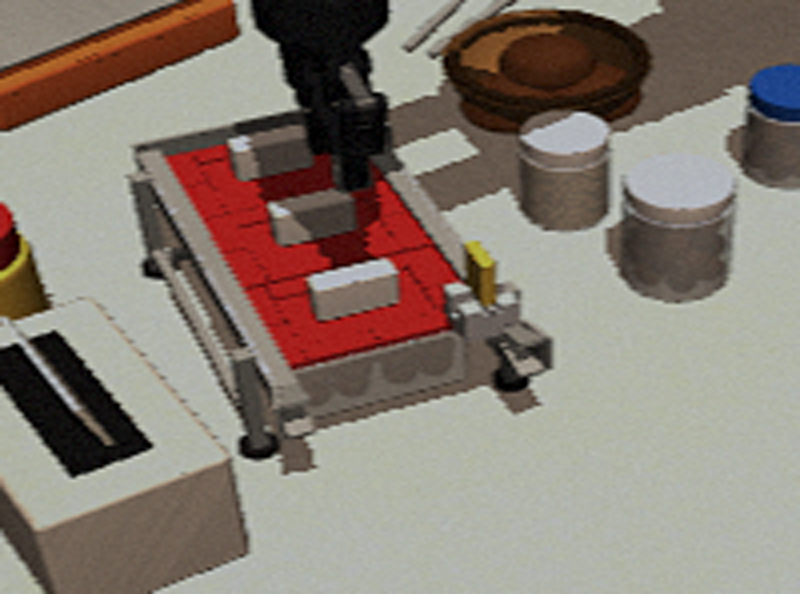

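```bash
python3 -m jog '[[[0.006,0.002,0.006],[0,0.175,0],0.4],[[0.013,0.003,0.014],[0,0.35,0],0.4],[[0.02,0.004,0.021],[0,0.525,0],0.4],[[0.026,0.005,0.028],[0,0.7,0],0.4],[[0.033,0.006,0.035],[0,0.873,0],0.4],[[0.039,0.007,0.042],[0,1.05,0],0.4],[[0.046,0.008,0.049],[0,1.22,0],0.4],[[0.052,0.008,0.056],[0,1.4,0],0.4],[[0.0587,0.008,0.0626],[0.002,1.572,0.005],0.4],[[0.0587,0.008,0.0626],[0.002,1.572,0.005],0.4]]'
python3 - <<'E'
from h import *
st(); plan(603.1,30.3,177.5,-3.7)
E
```

```text
t: 47.3
eef_pos: [0.6028, 0.0307, 0.2402]
tool_rot: [-1.571, 0.05, -0.049]
wrist_force: [-0.2, -1.0, -0.2]
finger_gap: 0.0342
t 47.3 tcp [602.8  30.7 240.2] xang -3.61 tooly [-0.0008 -0.0004 -1.    ] q [ 0.049  0.336  1.696 -0.     1.11   0.112] F [-0.2 -1.  -0.2] gap 34.2
shift [ 0.0004  0.0627 -0.0003] turn [ 0.0005  0.0016 -0.0007] |d| 0.063 rows 1.0025537989379318
```

```bash
python3 -m jog '[[[0,0.03,0],[0,0.001,0],0.4],[[0,0.055,0],[0,0.001,0],0.4],[[0,0.0627,0],[0,0.001,0],0.4],[[0,0.0627,0],[0,0.001,0],0.4],[[0,0.0627,0],[0,0.001,0],0.1],[[0,0.0627,0],[0,0.001,0],0],[[0,0.0627,0],[0,0.001,0],0],[[0,0.0627,0],[0,0.001,0],0],[[0,0.0627,0],[0,0.001,0],0]]' 40
python3 - <<'E'
from h import *
st()
E
```

```text
t: 48.42
eef_pos: [0.6035, 0.0306, 0.1784]
tool_rot: [-1.571, 0.049, -0.051]
wrist_force: [0.7, -1.0, 6.2]
finger_gap: 0.0087
t 48.42 tcp [603.5  30.6 178.4] xang -3.65 tooly [ 0.0013 -0.0005 -1.    ] q [ 0.049  0.403  1.749 -0.001  0.988  0.113] F [ 0.7 -1.   6.2] gap 8.7
```

Gripped. Lift 14 mm (to 28 above home), then turn back.

```bash
python3 -m jog '[[[0,-0.006,0],[0,0,0],0],[[0,-0.011,0],[0,0,0],0],[[0,-0.0145,0],[0,0,0],0],[[0,-0.0145,0],[0,0,0],0]]'
python3 - <<'E'
from h import *
st(); plan(603.0,30.4,192,-93.6)
E
```

```text
t: 48.92
eef_pos: [0.6036, 0.0307, 0.1932]
tool_rot: [-1.571, 0.049, -0.051]
wrist_force: [0.2, 0.3, -1.1]
finger_gap: 0.0087
t 48.92 tcp [603.6  30.7 193.2] xang -3.65 tooly [ 0.0016 -0.0004 -1.    ] q [ 0.049  0.386  1.738 -0.001  1.016  0.113] F [ 0.2  0.3 -1.1] gap 8.7
shift [-0.0005  0.0012 -0.0003] turn [-0.001   1.5699  0.0015] |d| 0.001 rows 8.406516817058877
```

```bash
python3 -m jog '[[[0,0,0],[0,0.175,0],0],[[0,0,0],[0,0.35,0],0],[[0,0,0],[0,0.525,0],0],[[0,0,0],[0,0.7,0],0],[[0,0,0],[0,0.873,0],0],[[0,0,0],[0,1.05,0],0],[[0,0,0],[0,1.22,0],0],[[0,0,0],[0,1.4,0],0],[[0,0,0],[0,1.57,0],0],[[0,0,0],[0,1.57,0],0]]'
python3 - <<'E'
from h import *
st()
E
```

```text
t: 50.18
eef_pos: [0.6034, 0.0307, 0.193]
tool_rot: [-1.179, 1.253, -1.255]
wrist_force: [0.5, 0.6, -0.9]
finger_gap: 0.009
t 50.17 tcp [603.4  30.7 193. ] xang -93.54 tooly [ 0.0012 -0.0004 -1.    ] q [ 0.049  0.386  1.738 -0.001  1.016  1.681] F [ 0.5  0.6 -0.9] gap 9.0
```

```bash
python3 -m jog '[[[0,0.006,0],[0,0,0],0],[[0,0.012,0],[0,0,0],0],[[0,0.018,0],[0,0,0],0],[[0,0.018,0],[0,0,0],0]]'
python3 -m jog '[[[0,0.004,0],[0,0,0],0],[[0,0.008,0],[0,0,0],0],[[0,0.011,0],[0,0,0],0],[[0,0.011,0],[0,0,0],0]]'
python3 - <<'E'
from h import *
st()
E
```

```text
t: 50.68
eef_pos: [0.603, 0.0304, 0.1742]
tool_rot: [-1.18, 1.254, -1.255]
wrist_force: [-0.6, -2.1, -1.8]
finger_gap: 0.0089
t: 51.18
eef_pos: [0.6031, 0.0304, 0.1643]
tool_rot: [-1.18, 1.253, -1.255]
wrist_force: [-3.8, -1.9, 11.8]
finger_gap: 0.0091
t 51.17 tcp [603.1  30.4 164.3] xang -93.5 tooly [ 0.0002 -0.0009 -1.    ] q [ 0.048  0.42   1.759 -0.001  0.962  1.681] F [-3.8 -1.9 11.8] gap 9.1
```

```bash
python3 -m jog '[[[0,0,0],[0,0,0],0.2],[[0,0,0],[0,0,0],0.4],[[0,0,0],[0,0,0],0.4],[[0,-0.02,0],[0,0,0],0.4],[[0,-0.06,0],[0,0,0],0.4],[[0,-0.12,0],[0,0,0],0.4],[[0.06,-0.14,-0.03],[0,0,0],0.4],[[0.12,-0.15,-0.06],[0,0,0],0.4],[[0.18,-0.16,-0.12],[0,0,0],0.4],[[0.24,-0.16,-0.18],[0,0,0],0.4],[[0.3,-0.16,-0.22],[0,0,0],0.4],[[0.36,-0.16,-0.26],[0,0,0],0.4]]'
python3 - <<'E'
from h import *
st()
ps,ds=save('scene','s14'); pt,dt=save('top','t14')
cv2.imwrite('pics/c14.png',cv2.resize(ps[120:300,120:320],None,fx=4,fy=3.3,interpolation=2))
cv2.imwrite('pics/c14t.png',cv2.resize(pt[90:300,230:500],None,fx=2.9,fy=2.8,interpolation=2))
for n,p,d in(('scene',ps,ds),('top',pt,dt)):
    W=world(n,d); h=cv2.cvtColor(p,cv2.COLOR_BGR2HSV); y=(h[...,0]>20)&(h[...,0]<35)&(h[...,1]>130)&(h[...,2]>80)&(np.abs(W[...,0]-.603)<.03)&(np.abs(W[...,1]-.032)<.03)
    print(n,y.sum(),W[y].mean(0),W[y].max(0),W[y].min(0))
    r=red(p)&(W[...,0]<.75)&(W[...,0]>.55)&(W[...,1]<.05); L=W[r]*1000-np.r_[O,0]; 
    yy=-L[:,0]*np.sin(-YAW)*-1; yy=L[:,0]*-np.sin(YAW)+L[:,1]*np.cos(YAW); print('red rail-y range',np.percentile(yy,[1,99]),'z',np.percentile(L[:,2],[2,50,98]))
E
```

```text
t: 52.68
eef_pos: [0.3683, -0.2554, 0.3242]
tool_rot: [-1.18, 1.252, -1.255]
wrist_force: [0.1, -0.5, -0.6]
finger_gap: 0.0341
t 52.67 tcp [ 368.3 -255.4  324.2] xang -93.46 tooly [ 0.001  -0.0014 -1.    ] q [-0.609  0.002  1.909 -0.001  1.229  1.022] F [ 0.1 -0.5 -0.6] gap 34.1
scene 34 [0.6049 0.0338 0.1534] [0.619  0.0386 0.158 ] [0.5912 0.0279 0.131 ]
red rail-y range [  6.0039 278.4649] z [88.1013 92.3325 97.0406]
top 55 [0.6024 0.0324 0.1502] [0.6188 0.0375 0.1607] [0.5881 0.0263 0.1055]
red rail-y range [  4.3322 275.4215] z [88.8392 94.0391 99.0198]
```

View pics/c14.png

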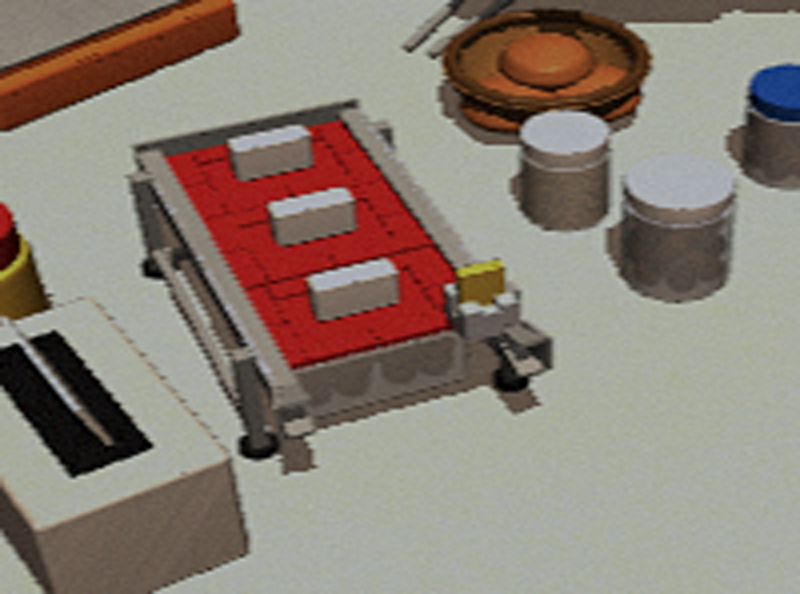

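View pics/c14t.png

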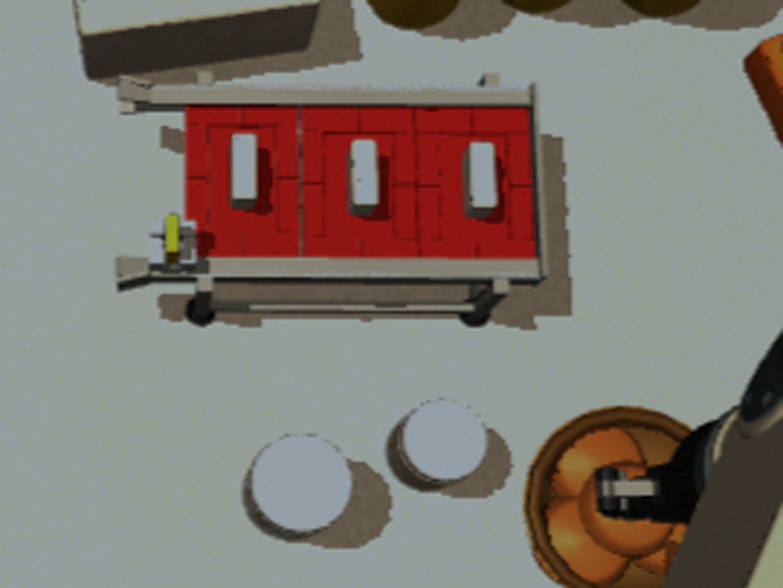

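```bash
python3 - <<'E'
from h import *
for n,f in(('scene','s14'),('top','t14')):
    p=cv2.imread(f'pics/{f}.png'); d=np.load(f'pics/{f}.npy'); W=world(n,d)*1000
    m=(p.min(-1)>110)&(W[...,2]>120)&(W[...,2]<135)
    for c in comps(m,60):
        # rays from centre of the white top face onto z=129
        q=np.argwhere(c).mean(0)[::-1]; X=onplane(n,q,.129)[0]*1000; L=X[:2]-O
        x=L[0]*np.cos(YAW)+L[1]*np.sin(YAW); y=-L[0]*np.sin(YAW)+L[1]*np.cos(YAW)
        if abs(x)<40: print(n,c.sum(),'rail xy',round(x,1),round(y,1))
p=cv2.imread('pics/t14.png'); cv2.imwrite('pics/z.png',cv2.resize(p[120:190,285:420],None,fx=5.9,fy=5.9,interpolation=0))
E
```

```text
scene 86 rail xy 2.5 52.8
scene 102 rail xy 2.8 144.4
scene 111 rail xy 7.0 237.6
top 181 rail xy 2.9 234.5
top 181 rail xy -1.3 140.5
top 182 rail xy -2.2 49.0
```

View pics/z.png

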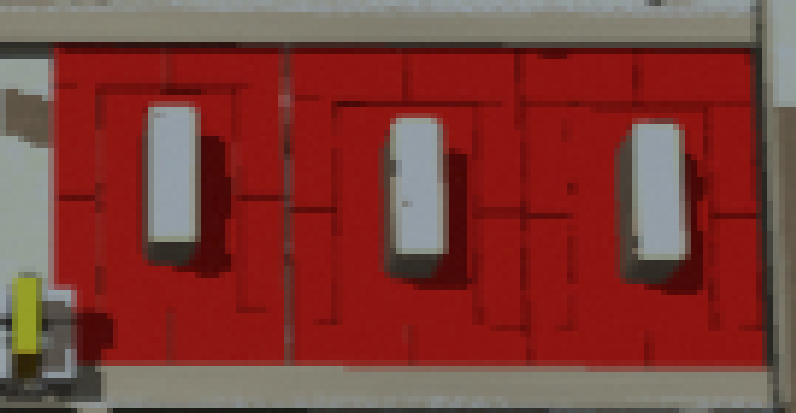

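```bash
python3 - <<'E'
from h import *
plan(*r2w(4,275),260,-93.6)
E
```

```text
shift [-0.2909  0.0632  0.2816] turn [ 0.0005 -0.0035  0.0025] |d| 0.41 rows 6.556492221136082
```

```bash
python3 -m jog '[[[-0.04,0,0.04],[0,0,0],0],[[-0.085,0,0.082],[0,0,0],0],[[-0.127,0.01,0.123],[0,0,0],0],[[-0.17,0.02,0.165],[0,0,0],0],[[-0.212,0.03,0.205],[0,0,0],0],[[-0.25,0.045,0.242],[0,0,0],0],[[-0.291,0.063,0.2816],[0,-0.003,0.002],0],[[-0.291,0.063,0.2816],[0,-0.003,0.002],0]]'
python3 - <<'E'
from h import *
st(); plan(*r2w(4,275),137,-93.6)
E
```

```text
t: 53.78
eef_pos: [0.6678, 0.0174, 0.2573]
tool_rot: [-1.182, 1.256, -1.251]
wrist_force: [-0.4, -0.0, -0.8]
finger_gap: 0.0001
t 53.77 tcp [667.8  17.4 257.3] xang -93.44 tooly [-0.0033  0.0005 -1.    ] q [0.023 0.42  1.531 0.001 1.194 1.654] F [-0.4 -0.  -0.8] gap 0.1
shift [ 0.0039  0.1203 -0.0007] turn [ 0.0033  0.0028 -0.0003] |d| 0.12 rows 1.925361655071507
```

```bash
python3 -m jog '[[[0.001,0.04,0],[0.003,0.003,0],0],[[0.002,0.08,0],[0.003,0.003,0],0],[[0.003,0.11,0],[0.003,0.003,0],0],[[0.004,0.12,0],[0.003,0.003,0],0],[[0.004,0.12,0],[0.003,0.003,0],0]]'
python3 -m jog '[[[0.004,0,0],[0,0,0],0],[[0.008,0,0],[0,0,0],0],[[0.01,0,0],[0,0,0],0],[[0.01,0,0],[0,0,0],0]]'
python3 - <<'E'
from h import *
st(); p,d=save('scene','s15'); cv2.imwrite('pics/c15.png',cv2.resize(p[140:260,150:300],None,fx=5,fy=4.8,interpolation=2))
E
```

```text
t: 54.4
eef_pos: [0.667, 0.0133, 0.1375]
tool_rot: [-1.179, 1.256, -1.255]
wrist_force: [-0.1, 0.2, 0.6]
finger_gap: 0.0
t: 54.9
eef_pos: [0.6665, 0.0031, 0.1378]
tool_rot: [-1.178, 1.256, -1.256]
wrist_force: [0.3, -0.9, -0.0]
finger_gap: 0.0001
t 54.9 tcp [666.5   3.1 137.8] xang -93.64 tooly [-0.0002  0.0003 -1.    ] q [0.002 0.537 1.631 0.    0.973 1.636] F [ 0.3 -0.9 -0. ] gap 0.1
```

View pics/c15.png

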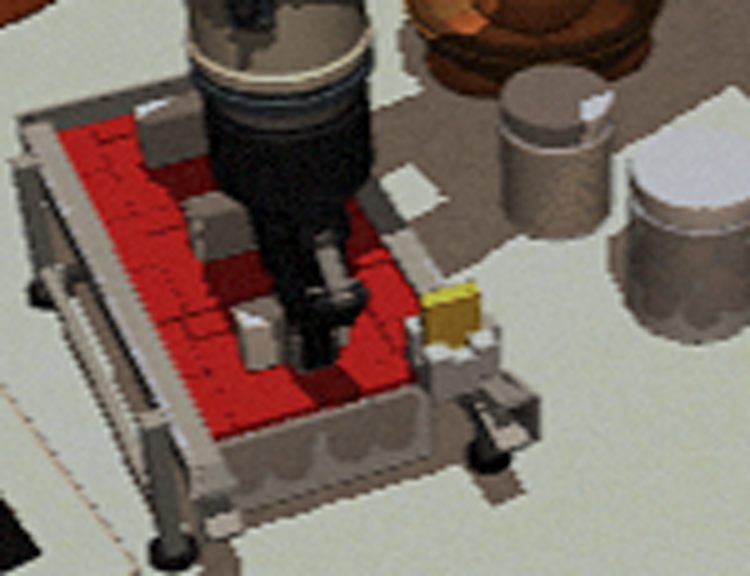

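Fingers stand just outside the last grip, pin home. Nudge on until contact force.

```bash
python3 -m jog '[[[0.003,0,0],[0,0,0],0],[[0.006,0,0],[0,0,0],0],[[0.006,0,0],[0,0,0],0]]'
python3 -m jog '[[[0.002,0,0],[0,0,0],0],[[0.003,0,0],[0,0,0],0],[[0.003,0,0],[0,0,0],0]]'
```

```text
t: 55.32
eef_pos: [0.666, -0.0031, 0.1377]
tool_rot: [-1.179, 1.257, -1.256]
wrist_force: [-0.6, -0.2, 0.1]
finger_gap: -0.0002
t: 55.7
eef_pos: [0.6658, -0.0061, 0.1376]
tool_rot: [-1.179, 1.257, -1.256]
wrist_force: [-0.2, -0.4, 0.7]
finger_gap: 0.0003
```

```bash
python3 -m jog '[[[0.002,0,0],[0,0,0],0],[[0.004,0,0],[0,0,0],0],[[0.004,0,0],[0,0,0],0]]'
python3 -m jog '[[[0.001,0,0],[0,0,0],0],[[0.002,0,0],[0,0,0],0],[[0.002,0,0],[0,0,0],0]]'
python3 -m jog '[[[0.001,0,0],[0,0,0],0],[[0.002,0,0],[0,0,0],0],[[0.002,0,0],[0,0,0],0]]'
```

```text
t: 56.08
eef_pos: [0.6658, -0.0088, 0.138]
tool_rot: [-1.177, 1.258, -1.254]
wrist_force: [-0.1, 6.9, 2.2]
finger_gap: 0.0001
t: 56.45
eef_pos: [0.6657, -0.0091, 0.1383]
tool_rot: [-1.174, 1.259, -1.253]
wrist_force: [-0.7, 8.9, 1.8]
finger_gap: 0.0001
t: 56.82
eef_pos: [0.6657, -0.0094, 0.1386]
tool_rot: [-1.172, 1.26, -1.251]
wrist_force: [-0.8, 9.2, 2.2]
finger_gap: 0.0001
```

```bash
python3 -m jog '[[[-0.006,0,0],[0,0,0],0],[[-0.012,0,0],[0,0,0],0],[[-0.012,-0.05,0],[0,0,0],0],[[-0.012,-0.11,0],[0,0,0],0],[[0.04,-0.16,-0.03],[0,0,0],0],[[0.1,-0.17,-0.09],[0,0,0],0],[[0.15,-0.18,-0.15],[0,0,0],0],[[0.21,-0.18,-0.2],[0,0,0],0],[[0.26,-0.18,-0.25],[0,0,0],0],[[0.3,-0.18,-0.3],[0,0,0],0],[[0.3,-0.18,-0.3],[0,0,0],0]]'
python3 - <<'E'
from h import *
st()
for n in('scene','top'):
    p,d=save(n,n+'16'); W=world(n,d)*1000
    m=(p.min(-1)>110)&(W[...,2]>120)&(W[...,2]<135)
    for c in comps(m,60):
        q=np.argwhere(c).mean(0)[::-1]; X=onplane(n,q,.129)[0]*1000; L=X[:2]-O
        x=L[0]*np.cos(YAW)+L[1]*np.sin(YAW); y=-L[0]*np.sin(YAW)+L[1]*np.cos(YAW)
        if abs(x)<40: print(n,c.sum(),'rail xy',round(x,1),round(y,1))
    h=cv2.cvtColor(p,cv2.COLOR_BGR2HSV); y=(h[...,0]>20)&(h[...,0]<35)&(h[...,1]>130)&(h[...,2]>80)&(np.abs(W[...,0]-603)<30)&(np.abs(W[...,1]-32)<30)
    print(n,y.sum(),W[y].mean(0),W[y].max(0))
p=cv2.imread('pics/top16.png'); cv2.imwrite('pics/z2.png',cv2.resize(p[100:320,80:500],None,fx=1.9,fy=1.9,interpolation=0))
E
```

```text
t: 58.2
eef_pos: [0.3559, -0.2831, 0.3165]
tool_rot: [-1.173, 1.259, -1.252]
wrist_force: [0.4, -1.0, 0.1]
finger_gap: 0.0002
t 58.2 tcp [ 355.9 -283.1  316.5] xang -93.69 tooly [ 0.0008  0.0066 -1.    ] q [-0.679  0.023  1.905  0.006  1.217  0.954] F [ 0.4 -1.   0.1] gap 0.2
scene 87 rail xy 2.3 52.9
scene 101 rail xy 2.9 144.5
scene 113 rail xy 7.2 235.8
scene 36 [603.8489  33.0736 150.7236] [617.455   38.6942 156.88  ]
top 180 rail xy 3.0 232.3
top 179 rail xy -1.4 140.5
top 181 rail xy -2.2 49.0
top 54 [602.6567  32.4399 150.0265] [618.2449  37.4554 160.0278]
```

View pics/z2.png

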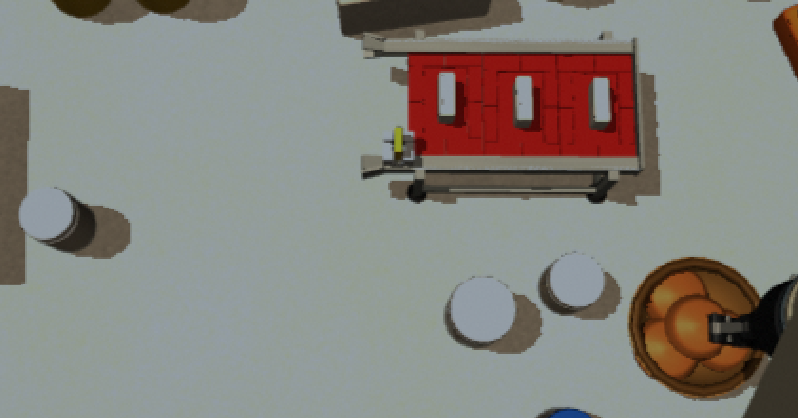

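View pics/scene16.png

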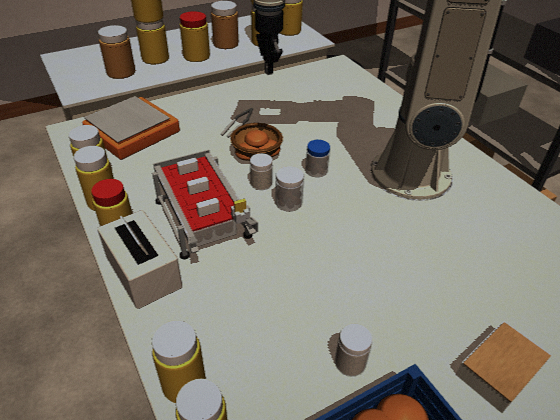

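The gap is now closed: the grips stand 91.3 to 91.8 mm apart. The pin is home with its top at about 157–160 mm, as at the start. The jars and basket are standing and the arm is clear. Handing in.

```bash
python3 -c "
from rig import manip
print(manip.hand_in())"
```

```text
the job is handed in; nothing more can be done
None
```

All three tubs are packed and locked in the rail. I handed the job in at about 58 s of the 210 s; it reports no verdict.

**What I did**
1. Lifted the lock pin 28 mm, turned it 90° and parked it in its notches.
2. Pressed the three lids at both ends, two corners at a time.
3. Slid each tub in by its grip until I felt contact with the stop or the tub before it (8.6 to 10.1 N).
4. Turned the pin back and lowered it until it bottomed.

**Last checks**
- **Lids:** after pressing, and before the tubs went in, all 12 corners had dropped about 6 mm. They read 68 mm in the scene view, which reads about 2 mm low, so they agree with fully seated.
- **Tub spacing:** the grips are 91.3 to 91.8 mm apart in both views, against 92 expected.
- **Pin:** the top of its grip is at 157 to 160 mm in both views, the same as at the start. It bottomed with about 12 N at the expected height.
- **Bystanders:** the jars and basket are standing where they were, and the arm is clear.

**What disagreed or went past plan**
- **Pin not strictly last:** after the pin was home I found a gap of about 2 mm between the second and third tubs. I closed it with a light push of about 9 N on the last grip, so that nudge came after the pin was locked.
- **First tub against the stop:** the two cameras place it 3 to 7 mm further out than expected, and the views also differ from each other by about 4 mm. I trusted the felt contact with the stop, which came where it should.
- **Pressing force:** pressing the first tub's lid, the wrist force briefly reached about 44 N on the fingertips. I pressed the other two tubs more gently.

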